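# Square up plant-marker boards and run them under the drill

### The job

Pull the drill sled out to its loading stop, clear the dark wooden offcut off it into the yellow tub, lay all the loose marker boards flat on it in one stack, and tap the stack until every board is flush against both blue fences. Then slide the sled fully home under the drill arch, so that the stack is still squared up and ready for drilling, and let go. Leave the other things on the bench where they are.

Things in the scene. Friction and masses are not known exactly. Their poses are not given: they have to be found in the camera images.
- board1: marker board, yellow: a flat plate 140 x 64 x 6 mm, 50 g or so, lying flat on the bench at the start. Origin: centre of its underside; x along its 140 mm length, y across its 64 mm width, z up out of the face. Four to six of the six boards are there; an absent one reads None from the start.
- board2: marker board, pale wood: a flat plate 140 x 64 x 6 mm, 50 g or so, lying flat on the bench at the start. Origin: centre of its underside; x along its 140 mm length, y across its 64 mm width, z up out of the face. Four to six of the six boards are there; an absent one reads None from the start.
- board3: marker board, yellow: a flat plate 140 x 64 x 6 mm, 50 g or so, lying flat on the bench at the start. Origin: centre of its underside; x along its 140 mm length, y across its 64 mm width, z up out of the face. Four to six of the six boards are there; an absent one reads None from the start.
- board4: marker board, orange: a flat plate 140 x 64 x 6 mm, 50 g or so, lying flat on the bench at the start. Origin: centre of its underside; x along its 140 mm length, y across its 64 mm width, z up out of the face. Four to six of the six boards are there; an absent one reads None from the start.
- board5: marker board, brown wood: a flat plate 140 x 64 x 6 mm, 50 g or so, lying flat on the bench at the start. Origin: centre of its underside; x along its 140 mm length, y across its 64 mm width, z up out of the face. Four to six of the six boards are there; an absent one reads None from the start.
- board6: marker board, white: a flat plate 140 x 64 x 6 mm, 50 g or so, lying flat on the bench at the start. Origin: centre of its underside; x along its 140 mm length, y across its 64 mm width, z up out of the face. Four to six of the six boards are there; an absent one reads None from the start.
- sled (a joint): travel of the aluminium sled along the drill rig, m: 0 = pulled out against the loading stop, 0.24 = fully home under the drill arch. It slides with about 3 N of friction (plus 6 N per m/s) and stays where it is left; it starts part-way in.
- sled_corner (a point): on the sled's flat floor (20 mm above the bench), moves with it: where the underside centre of a board lies that is flush against both blue fences. Such a board has its 140 mm length along this y. The sled slides home along this -y; z up. The floor reaches from x = -82 to +40 mm and y = -105 to +78 mm; its -x and -y sides are open.
- sled_fences (a point): where the two blue fences meet: inner corner at floor level, axes as sled_corner's, at x = +32, y = +70 mm from it. The long fence runs from here 95 mm along -y, so a board flush with both overhangs its free end by 45 mm, the end fence 72 mm along -x. Both are 8 mm thick and stand 48 mm above the floor, a little higher than six boards.
- drill_arch (a point): fixed to the rig, at the sled_corner point of the fully homed sled; same axes. Arch over it: y = -42 to +42 mm, roof 58 to 68 mm above this point, near post at x = -99 to -89 mm, far post at x = +46 to +58 mm, an orange cheek hanging from the roof to 6 mm above the sled floor at x = -48 to -40 mm: only a squared stack passes. Drill head and column above it reach 315 mm above the bench.
- sled_handle (a point): moves with the sled: on the axis of the red upright handle, 15 mm below its top. The handle is a square post 24 x 24 mm, 50 mm tall, 140 mm along +y from sled_corner, 50 mm clear of the end fence; its top is 70 mm above the bench. Axes as sled_corner's.
- offcut: dark wooden offcut block, 40 (x) x 70 (y) x 30 (z) mm, about 60 g, lying loose on the sled's floor at the start and riding along with it. Origin: centre of its underside.
- tub_in (a point): centre of the inner floor (5 mm above the bench) of the yellow offcut tub, an open box fixed on the bench, 170 (x) x 150 (y) x 60 mm high outside, walls 5 mm.
- pot: bystander: small terracotta flower pot, 66 mm across, 58 mm tall. Origin: centre of its underside.
- puck: bystander: black round seedling plug pot, 60 mm across, 45 mm tall with 20 mm of green shoots. Origin: centre of its underside.
- thermometer: bystander: white digital thermometer standing upright, 30 x 75 x 85 mm. Origin: centre of its underside.
- seedjar: bystander: seed jar with green cap, 64 mm across, 100 mm tall. Origin: centre of its underside.
- mug: bystander: blue mug, 80 mm across, 90 mm tall. Origin: centre of its underside.

How it is judged (in metres and radians):
On the way, in this order (a step that is already met when the one before it is completed fails the run):
1. the sled is pulled out to its loading stop (value of joint sled below 0.008 m), for 0.2 s.
2. with the sled still out, all boards lie stacked flat on it, squared up against both fences (x of board1 in the frame of sled_corner between -0.0035 and 0.0035 m and y of board1 in the frame of sled_corner between -0.0035 and 0.0035 m and z of board1 in the frame of sled_corner between -0.004 and 0.05 m and angle between the x axis of each of board1, board2, board3, board4, board5, board6 and the y axis of sled_corner, either way round below 0.04 rad and angle between the z axis of each of board1, board2, board3, board4, board5, board6 and the z axis of sled_corner, either way round below 0.06 rad and linear speed of each of board1, board2, board3, board4, board5, board6 below 0.02 m/s and x of board2 in the frame of sled_corner between -0.0035 and 0.0035 m and y of board2 in the frame of sled_corner between -0.0035 and 0.0035 m and z of board2 in the frame of sled_corner between -0.004 and 0.05 m and x of board3 in the frame of sled_corner between -0.0035 and 0.0035 m and y of board3 in the frame of sled_corner between -0.0035 and 0.0035 m and z of board3 in the frame of sled_corner between -0.004 and 0.05 m and x of board4 in the frame of sled_corner between -0.0035 and 0.0035 m and y of board4 in the frame of sled_corner between -0.0035 and 0.0035 m and z of board4 in the frame of sled_corner between -0.004 and 0.05 m and x of board5 in the frame of sled_corner between -0.0035 and 0.0035 m and y of board5 in the frame of sled_corner between -0.0035 and 0.0035 m and z of board5 in the frame of sled_corner between -0.004 and 0.05 m and x of board6 in the frame of sled_corner between -0.0035 and 0.0035 m and y of board6 in the frame of sled_corner between -0.0035 and 0.0035 m and z of board6 in the frame of sled_corner between -0.004 and 0.05 m and value of joint sled below 0.03 m), for 0.2 s.
3. the sled is slid fully home under the drill arch (value of joint sled above 0.232 m), for 0.2 s.
At the end, for the whole second after the job is handed in: The sled is home (within 8 mm of its end), and every board that is there lies flat on it, at rest, in one stack with each board within 3.5 mm and 0.04 rad of flush against both blue fences. The offcut lies at rest inside the yellow tub (x of offcut in the frame of tub_in between -0.08 and 0.08 m and y of offcut in the frame of tub_in between -0.07 and 0.07 m and z of offcut in the frame of tub_in between -0.01 and 0.045 m and linear speed of each of offcut, board1, board2, board3, board4, board5, board6 below 0.02 m/s and value of joint sled above 0.232 m and x of board1 in the frame of sled_corner between -0.0035 and 0.0035 m and y of board1 in the frame of sled_corner between -0.0035 and 0.0035 m and z of board1 in the frame of sled_corner between -0.004 and 0.05 m and angle between the x axis of each of board1, board2, board3, board4, board5, board6 and the y axis of sled_corner, either way round below 0.04 rad and angle between the z axis of each of board1, board2, board3, board4, board5, board6 and the z axis of sled_corner, either way round below 0.06 rad and x of board2 in the frame of sled_corner between -0.0035 and 0.0035 m and y of board2 in the frame of sled_corner between -0.0035 and 0.0035 m and z of board2 in the frame of sled_corner between -0.004 and 0.05 m and x of board3 in the frame of sled_corner between -0.0035 and 0.0035 m and y of board3 in the frame of sled_corner between -0.0035 and 0.0035 m and z of board3 in the frame of sled_corner between -0.004 and 0.05 m and x of board4 in the frame of sled_corner between -0.0035 and 0.0035 m and y of board4 in the frame of sled_corner between -0.0035 and 0.0035 m and z of board4 in the frame of sled_corner between -0.004 and 0.05 m and x of board5 in the frame of sled_corner between -0.0035 and 0.0035 m and y of board5 in the frame of sled_corner between -0.0035 and 0.0035 m and z of board5 in the frame of sled_corner between -0.004 and 0.05 m and x of board6 in the frame of sled_corner between -0.0035 and 0.0035 m and y of board6 in the frame of sled_corner between -0.0035 and 0.0035 m and z of board6 in the frame of sled_corner between -0.004 and 0.05 m); the robot touches nothing.
It fails at once if a bystander is knocked over or shifted by more than 5 cm (distance of any of pot, puck, thermometer, seedjar, mug from where it was at the start of the episode above 0.05 m or angle between any of pot, puck, thermometer, seedjar, mug's own z axis and vertical above 0.6 rad).
Of board1, board2, board3, board4, board5, board6 only 4 to 6 are there at a start; the rules pass over those that are not, and their reading is None.
At some moment in a run one of board1, board2, board3, board4, board5, board6 may be knocked a few centimetres aside while the robot is not near it.
Once in a run the grip may slacken for a moment while it holds something.
It also fails if it takes over 210 s, if anything falls off the work surface, if the arm or the gripper's body presses on something with over 40 N, if the wrist force passes 120 N, or if a joint passes its speed limit or range.

### The arm

A 7-joint arm with a two-finger parallel gripper is mounted at the origin on the work surface. World frame = base frame: x ahead of the robot, y to its left, z up, the work surface at z = 0. Lengths are in mm, angles in rad, forces in N, time in s.
With the tool pointing down it reaches from about 400 to 875 mm from the base axis. Payload 4.4 kg.
Tool frame: the origin (TCP) lies between the finger pads; the fingertips stand ctrl.finger_overhang ahead of it and the grasp point (between the pads) lies 11 mm behind it (ctrl.finger_overhang is the distance from the TCP to the fingertips, in mm); z points along the fingers, y is the direction in which the jaws open and shut (so a half turn about z gives the same grasp; the last joint's range is limited). The gripper opens to 85 mm and grips with 20 to 120 N. Pads are 22 mm wide; open, the fingers measure 114 mm over their backs; the gripper's body (76 mm by 85 mm) begins 54 mm behind the grasp point. The pads swing forward as they close: fully open they stand 13 mm farther back than shut.
Start: joints at [-1.167, 0.628, 0.038, 1.517, -0.027, 0.996, -0.02], TCP at [294.24, 579.604, 239.313] pointing down, gripper open.
Joint ranges: [-3.06, 3.06], [-0.37, 2.12], [-1.25, 1.32], [0.18, 2.47], [-1.1, 4.24], [0.23, 1.98], [-2.94, 2.94]. Speed limits (rad/s): [2.57, 2.57, 3.14, 3.14, 3.14, 3.14, 3.14].

### API

Orientations are given as [roll, pitch, yaw] about the fixed x, y, z axes, in that order (R = Rz(yaw) Ry(pitch) Rx(roll)).
In Python, from cell import ctrl gives the robot as it stands. The module is installed in compiled form; this text tells all that it offers.
- The arm moves only by the tool step_arm, never from a script. Its argument "deltas" is a list that holds one entry, the list of rows, each a list of 7 numbers: the opening, from 0 (shut) to 1 (fully open), then the shift along the world's x, y, z in mm, then the turn, a rotation vector about the world's x, y, z in rad. In form: [[[grip, tx, ty, tz, rx, ry, rz], ...]]. A call has 1 to 10 rows; each row shifts and turns the commanded pose from where the row before left it; what a row does not reach is not made up. A row lasts 1/12 s, in which the tool goes at most 41.7 mm and 7.16 degrees, less where a joint would pass 70% of its speed; a pose out of reach is approached as far as the arm can. A call is refused whole if a number of a shift passes 41.7 or a number of a turn 0.125, either way. A call with a gripper value outside its range is refused whole. The fingers move at their own pace and stop on an object; the grip force is fixed at half the most. Time passes only in rows, so rows that do not move let the fingers close. It gives the time, the measured TCP pose, the force and the opening at its end, in the units of the state.
- ctrl.read_state(): the state, without advancing time (a new reading comes with each control period).
- ctrl.get_image(name): name is "scene" or "top" or "wrist"; returns (picture, depth): 384x512x3 uint8, red, green, blue; 384x512 float32, mm along the optical axis (not along the pixel's ray), 0 where there is no reading.
- ctrl.camera_info(name): a dict with "intrinsics" (3x3 intrinsics, pixels), "rvec" (rotation vector, rad) and "tvec" (3), from world to camera coordinates, as OpenCV has them. Camera axes: x right, y down, z forward; pixel columns grow to the right and rows downward; lengths in mm; the calibration is good to about 2 mm. A picture is of the moment at which its call begins: read the wrist's pose just before it. camera_info takes no time and is no camera call; for the wrist camera it gives the pose at the moment of the call.
- ctrl.finish_job(): hands the job in, once; it reports no verdict.
The state is a dict: "clock": time; "qpos": joint angles; "qd": joint speeds; "tau": joint torques, N m; "eef_pos": TCP position; "tool_rot": TCP orientation; "force": force on the tool from outside, world axes, zero at the start; "torque": the same for the moment, N m; "width": finger opening in mm.
Only numpy, scipy, OpenCV 4.12 (cv2) and the standard library are available. Lean on these libraries where they do the work, as an engineer would, in place of code of your own. Each camera call takes 0.05 s, during which the arm holds its last target.

## Working session

There is one attempt and no reset: what is moved stays moved. The work goes in short steps, Python scripts to look and compute and a tool call to move; the robot and the scene stay as the last step left them, time stands still between calls to the robot, and variables do not carry over. Pictures are saved under pics/ and viewed, and the job is handed in when it is done.

Besides the shell and the picture viewer there is one more tool, called as name(argument=value, ...) on one line, values as JSON. step_arm: Moves the arm, as the interface text tells. Its arguments: {"type":"object","properties":{"deltas":{"type":"array"}},"required":["deltas"]}

```bash
mkdir -p pics; ls; python3 - <<'E'
from cell import ctrl
import cv2,numpy as np
print(ctrl.read_state()); print(ctrl.finger_overhang)
for n in ["scene","top","wrist"]:
    ci=ctrl.camera_info(n); print(n,ci)
    p,d=ctrl.get_image(n)
    cv2.imwrite(f"pics/{n}0.png",p[:,:,::-1]); np.savez(f"{n}0.npz",p=p,d=d,K=ci["intrinsics"],r=ci["rvec"],t=ci["tvec"])
E
```

```text
pics
{'clock': 0.0, 'qpos': array([-1.16680247,  0.6293441 ,  0.03843007,  1.51834483, -0.02701667,
        0.9963115 , -0.01998047]), 'qd': array([ 0.00022657, -0.00058935,  0.00148136,  0.00059666, -0.00054168,
       -0.00201646, -0.00040439]), 'tau': array([ 9.46000146e-04, -5.63415492e+01,  1.22608557e+00, -1.93441433e+01,
        1.09411959e-02,  1.02266326e-02,  1.05311403e-05]), 'eef_pos': array([293.94722546, 579.06200616, 238.3975807 ]), 'tool_rot': array([-3.13970229e+00,  3.48483265e-06,  2.67181940e+00]), 'force': array([ 0.4002144 ,  0.08724123, -0.34990681]), 'torque': array([-0.04030408, -0.05135442, -0.02717873]), 'width': 85.2408277312619}
8.0
scene {'intrinsics': array([[427.109907  ,   0.        , 261.62610051],
       [  0.        , 427.109907  , 192.83995345],
       [  0.        ,   0.        ,   1.        ]]), 'rvec': array([ 2.00296413,  0.76613087, -0.44509425]), 'tvec': array([-428.89033083, -140.37044167, 1732.45116486])}
top {'intrinsics': array([[363.21015095,   0.        , 255.05930988],
       [  0.        , 363.21015095, 191.49525922],
       [  0.        ,   0.        ,   1.        ]]), 'rvec': array([ 2.1874674 , -2.02562075,  0.21826556]), 'tvec': array([-28.34389138, 628.5168108 , 861.90162944])}
wrist {'intrinsics': array([[326.34644776,   0.        , 256.29165156],
       [  0.        , 326.34644776, 188.63927884],
       [  0.        ,   0.        ,   1.        ]]), 'rvec': array([-2.44676931, -1.50227024, -0.22948042]), 'tvec': array([-649.08865791,  -39.52103705,  379.02566646])}
```

View pics/top0.png

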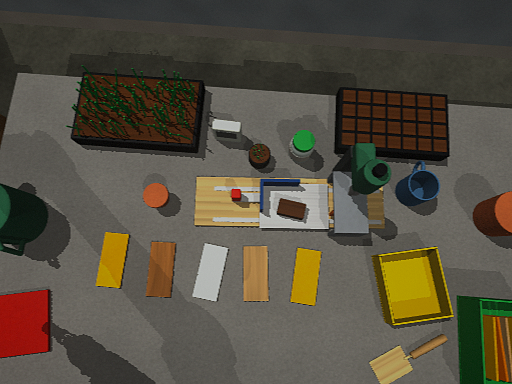

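View pics/scene0.png

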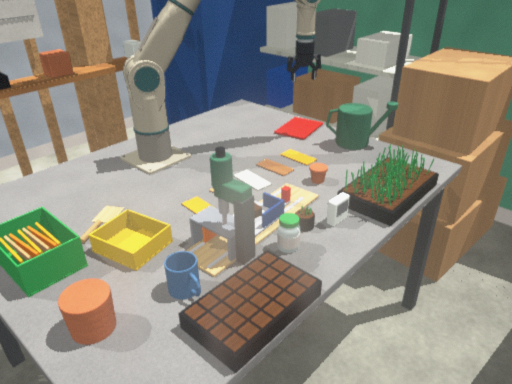

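View pics/wrist0.png

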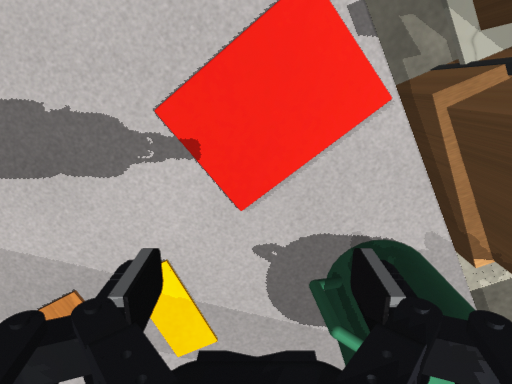

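The top view shows five boards in a row: yellow (112,260), brown (160,269), white (210,272), pale wood (256,273) and yellow (306,276). There's no orange board. The sled is at about (295,205) with the offcut on it, the red handle is at (236,194) and the tub at (413,285).

```bash
cat > h.py <<'E'
import numpy as np,cv2
from cell import ctrl
def cam(n):
    ci=ctrl.camera_info(n); K=np.array(ci["intrinsics"]);R=cv2.Rodrigues(np.array(ci["rvec"]))[0];t=np.array(ci["tvec"]).reshape(3)
    return K,R,t
def grab(n,save=None):
    K,R,t=cam(n); p,d=ctrl.get_image(n)
    if save: cv2.imwrite(f"pics/{save}.png",p[:,:,::-1])
    return p,d,K,R,t
def cloud(d,K,R,t):
    v,u=np.mgrid[0:d.shape[0],0:d.shape[1]]
    c=np.stack([(u-K[0,2])/K[0,0]*d,(v-K[1,2])/K[1,1]*d,d],-1)
    W=(c-t)@R
    W[d<=0]=np.nan
    return W
def proj(P,K,R,t):
    c=np.atleast_2d(P)@R.T+t
    return np.stack([K[0,0]*c[:,0]/c[:,2]+K[0,2],K[1,1]*c[:,1]/c[:,2]+K[1,2]],-1)
def onplane(uv,z,K,R,t):
    uv=np.atleast_2d(uv).astype(float)
    r=np.stack([(uv[:,0]-K[0,2])/K[0,0],(uv[:,1]-K[1,2])/K[1,1],np.ones(len(uv))],-1)@R
    C=-R.T@t
    return C+r*((z-C[2])/r[:,2])[:,None]
def st():
    s=ctrl.read_state();print('t',round(s['clock'],2),'pos',np.round(s['eef_pos'],1),'rot',np.round(s['tool_rot'],4),'F',np.round(s['force'],1),'w',round(s['width'],1));return s
E
python3 - <<'E'
import numpy as np,cv2
from h import *
f=np.load('top0.npz');p,d=f['p'],f['d'];K=f['K'];R=cv2.Rodrigues(f['r'])[0];t=f['t'].reshape(3)
W=cloud(d,K,R,t)
print('cam',-R.T@t)
pts=dict(y1=(112,260),br=(160,269),wh=(210,272),pale=(256,273),y2=(306,276),bench=(60,150),handle=(236,195),off=(293,209),tubc=(413,285),floor=(270,220),pot=(155,195),puck=(260,155),rail=(215,205),fl=(320,220),cheek=(333,230),roof=(352,220))
for k,(u,v) in pts.items(): print(k,np.round(W[v,u],1))
hsv=cv2.cvtColor(p,cv2.COLOR_RGB2HSV)
for k in ['y1','br','wh','pale','y2']:
    u,v=pts[k]
    m=np.zeros((386,514),np.uint8)
    fl=cv2.floodFill(cv2.cvtColor(p,cv2.COLOR_RGB2BGR),m,(u,v),0,(12,12,12),(12,12,12),4|(255<<8)|cv2.FLOODFILL_MASK_ONLY|cv2.FLOODFILL_FIXED_RANGE if 0 else 4|(255<<8)|cv2.FLOODFILL_MASK_ONLY)
    m=m[1:-1,1:-1]
    vv,uu=np.nonzero(m)
    P=onplane(np.stack([uu,vv],-1),6,K,R,t)[:,:2]
    r=cv2.minAreaRect(P.astype(np.float32)); print(k,len(uu),r, hsv[v,u])
E
python3 -c "
import cv2;a=cv2.imread('pics/top0.png');cv2.imwrite('pics/top0z.png',cv2.resize(a[130:340,190:460],None,fx=2.9,fy=2.8,interpolation=cv2.INTER_CUBIC))"
```

```text
cam [434.73046544   8.216855   974.50145314]
y1 [430.1 380.7   4.5]
br [416.7 252.8   2.4]
wh [419.1 121.5   4.5]
pale [425.7   1.7   2.4]
y2 [ 428.1 -128.4    6.3]
bench [7.195e+02 5.755e+02 6.000e-01]
handle [615.3  67.5  69.9]
off [594.3 -81.   47.9]
tubc [ 4.265e+02 -4.085e+02 -4.000e-01]
floor [565.6 -24.8  16. ]
pot [602.1 276.7  55.5]
puck [733.   14.7  48.1]
rail [595.4 125.3  10.8]
fl [ 575.5 -157.    17.7]
cheek [ 545.8 -182.2   65.4]
roof [ 571.5 -223.8   85.9]
y1 1221 ((432.4385070800781, 380.8847961425781), (59.85151290893555, 137.3690185546875), 88.92190551757812) [ 21 255 179]
br 1257 ((417.6631774902344, 251.33084106445312), (137.1724090576172, 62.874595642089844), 0.597576916217804) [ 14 181 114]
wh 1258 ((420.7498779296875, 121.78482818603516), (60.774147033691406, 137.63497924804688), 82.54914093017578) [ 75   3 182]
pale 1248 ((425.4850769042969, 3.1235008239746094), (134.642578125, 59.64289474487305), 4.744380474090576) [ 17 146 169]
y2 1261 ((428.58319091796875, -127.08744812011719), (60.721046447753906, 137.76315307617188), 85.47075653076172) [ 23 255 183]
```

View pics/top0z.png

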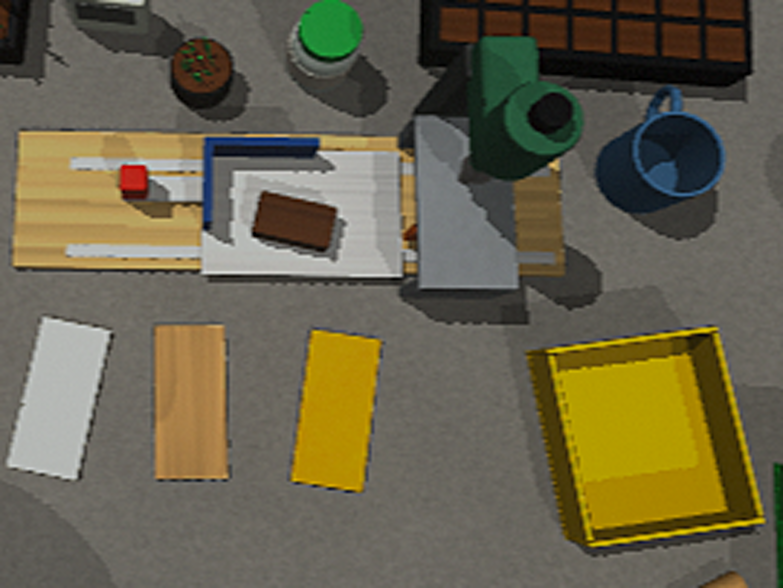

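```bash
cat >> h.py <<'E'
def rail_yaw(p,K,R,t):
    pass
def blue_fence(p,K,R,t,box=None):
    h=cv2.cvtColor(p,cv2.COLOR_RGB2HSV)
    m=((h[...,0]>105)&(h[...,0]<130)&(h[...,1]>120)).astype(np.uint8)
    return m,h
E
python3 - <<'E'
import numpy as np,cv2
from h import *
f=np.load('top0.npz');p,d=f['p'],f['d'];K=f['K'];R=cv2.Rodrigues(f['r'])[0];t=f['t'].reshape(3)
W=cloud(d,K,R,t)
m,h=blue_fence(p,K,R,t)
m[:, :240]=0; m[:,335:]=0; m[:170]=0; m[235:]=0
vv,uu=np.nonzero(m)
P=onplane(np.stack([uu,vv],-1),68,K,R,t)
Z=W[vv,uu,2]
s=Z>60
print(len(uu),s.sum(), np.nanpercentile(Z,[5,25,50,75,95]))
Q=P[s][:,:2]
r=cv2.minAreaRect(Q.astype(np.float32));print(r)
print('x',Q[:,0].min(),Q[:,0].max(),'y',Q[:,1].min(),Q[:,1].max())
# long arm: y < some
for y0 in range(-110,60,10):
    q=Q[(Q[:,1]>=y0)&(Q[:,1]<y0+10)]
    if len(q): print(y0, len(q), q[:,0].min().round(1), q[:,0].max().round(1), np.round(q[:,0].mean(),1))
# handle
hm=((h[...,0]<6)|(h[...,0]>174))&(h[...,1]>150); hm[:180]=0;hm[210:]=0;hm[:,:220]=0;hm[:,250:]=0
vv,uu=np.nonzero(hm);P=W[vv,uu];s=P[:,2]>64;Q=onplane(np.stack([uu,vv],-1)[s],70,K,R,t);print('handle',Q.mean(0),Q.min(0),Q.max(0))
# rail outer edges: wood, z~?  pixels
for u in list(range(198,260,10)):
    col=h[:,u]; mm=(col[:,0]>12)&(col[:,0]<25)&(col[:,1]>80)
    v=np.nonzero(mm[165:240])[0]+165
    a=onplane([(u,v.min()-.5),(u,v.max()+.5)],8,K,R,t); print(u,v.min(),v.max(),np.round(a[:,:2],1).tolist())
# offcut
om=(h[...,0]<20)&(h[...,2]<110)&(W[...,2]>44)&(W[...,2]<54)
om[:190]=0;om[230:]=0;om[:,:270]=0;om[:,315:]=0
vv,uu=np.nonzero(om);Q=onplane(np.stack([uu,vv],-1),50,K,R,t)[:,:2];print('offcut',cv2.minAreaRect(Q.astype(np.float32)))
# tub rim
tm=(h[...,0]>20)&(h[...,0]<32)&(h[...,1]>150); tm[:240]=0; tm[:,:365]=0; tm[330:]=0;tm[:,460:]=0
vv,uu=np.nonzero(tm);s=W[vv,uu,2]>50;Q=onplane(np.stack([uu,vv],-1)[s],60,K,R,t)[:,:2];print('tub',s.sum(),cv2.minAreaRect(Q.astype(np.float32)))
# arch roof
am=(W[...,2]>78)&(W[...,2]<96); am[:165]=0;am[240:]=0;am[:,:325]=0;am[:,:]&=True;am[:,375:]=0
vv,uu=np.nonzero(am);Q=onplane(np.stack([uu,vv],-1),88,K,R,t)[:,:2];print('roof',cv2.minAreaRect(Q.astype(np.float32)),np.median(W[vv,uu,2]))
E
```

```text
236 192 [25.9501977  63.89927765 65.75776797 66.97518904 68.88319418]
((627.214111328125, -43.0702018737793), (78.0884017944336, 100.55138397216797), 4.428293228149414)
x 584.4053273508347 669.8302107317361 y -90.65581297989145 7.217425598113672
-100 3 662.1 667.4 664.7
-90 15 661.3 669.8 665.3
-80 14 660.5 669.2 665.0
-70 12 660.3 668.4 665.3
-60 12 661.8 667.6 664.7
-50 12 661.0 666.9 663.9
-40 10 660.4 666.1 663.4
-30 12 659.4 665.3 662.3
-20 12 658.6 664.5 661.5
-10 17 587.3 663.7 640.7
0 73 584.4 662.9 625.4
handle [620.37936046  68.38188826  70.        ] [609.35372945  57.1523631   70.        ] [631.44274773  79.03633595  70.        ]
198 176 225 [[674.1, 180.3], [537.2, 165.3]]
208 177 225 [[673.4, 152.7], [539.2, 138.8]]
218 177 225 [[675.5, 125.3], [541.3, 112.2]]
228 177 225 [[677.6, 98.0], [543.3, 85.6]]
238 177 225 [[679.7, 70.6], [545.4, 59.0]]
248 177 226 [[681.9, 43.3], [544.8, 32.2]]
258 178 226 [[681.1, 15.7], [546.8, 5.6]]
offcut ((595.9550170898438, -77.13040161132812), (69.5301513671875, 40.21693801879883), 81.00202178955078)
tub 692 ((427.69354248046875, -387.06256103515625), (169.34451293945312, 151.95135498046875), 12.29776668548584)
roof ((624.581787109375, -217.4702911376953), (172.6588592529297, 84.9617691040039), 3.3650338649749756) 86.33313752186496
```

step_arm(deltas=[[[1,21,-34,0,0,0,-0.1],[1,21,-34,0,0,0,-0.1],[1,21,-34,0,0,0,-0.1],[1,21,-34,0,0,0,-0.1],[1,21,-34,0,0,0,-0.1],[1,21,-34,0,0,0,-0.1],[1,21,-34,0,0,0,-0.1],[1,21,-34,0,0,0,-0.1],[1,21,-34,0,0,0,-0.1],[1,21,-34,0,0,0,-0.1]]])

```text
clock: 0.98
eef_pos: [504.8, 237.9, 239.3]
tool_rot: [-3.141, -0.0, 1.667]
force: [0.3, 1.0, 0.1]
width: 85.4
```

step_arm(deltas=[[[1,19.2,-28.3,-15,0,0,-0.008],[1,19.2,-28.3,-15,0,0,-0.008],[1,19.2,-28.3,-15,0,0,-0.008],[1,19.2,-28.3,-15,0,0,-0.008],[1,19.2,-28.3,-15,0,0,-0.008],[1,19.2,-28.3,-15,0,0,-0.005],[1,0,0,-20,0,0,0],[1,0,0,-10,0,0,0]]])

```text
clock: 1.65
eef_pos: [619.1, 66.4, 116.9]
tool_rot: [-3.139, 0.002, 1.622]
force: [-0.1, 1.5, -0.3]
width: 85.1
```

```bash
python3 - <<'E'
from h import *
st(); print(ctrl.finger_overhang)
p,d,K,R,t=grab('wrist','w1'); np.savez('w1.npz',p=p,d=d,K=K,R=R,t=t)
E
```

```text
t 1.65 pos [619.1  66.4 116.9] rot [-3.1389e+00  1.6000e-03  1.6221e+00] F [-0.1  1.5 -0.3] w 85.1
8.0
```

View pics/w1.png

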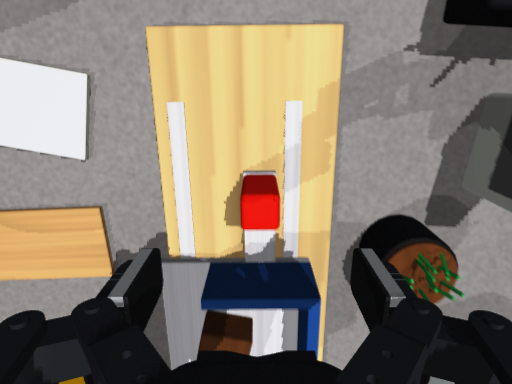

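The wrist view has the red handle at (260,205), central on the rail, with the end fence below it at (260,285). I'll check this against the calibration before descending.

```bash
python3 - <<'E'
from h import *
f=np.load('w1.npz');p,d,K,R,t=[f[k] for k in 'pdKRt']
h=cv2.cvtColor(p,cv2.COLOR_RGB2HSV)
W=cloud(d,K,R,t)
hm=((h[...,0]<6)|(h[...,0]>174))&(h[...,1]>150)
vv,uu=np.nonzero(hm);P=W[vv,uu];s=P[:,2]>64;Q=onplane(np.stack([uu,vv],-1)[s],70,K,R,t);print('handle',Q.mean(0),Q.min(0),Q.max(0),np.median(P[s][:,2]))
print(-R.T@t)
E
```

```text
handle [621.31739029  72.49470507  70.        ] [609.94163949  60.79875173  70.        ] [632.91822618  84.41896293  70.        ] 68.84879506991578
[616.46603961 143.63539535 250.58205392]
```

step_arm(deltas=[[[1,1.7,4.5,-25,0,0,0],[1,0,0,-25,0,0,0],[1,0,0,-15,0,0,0],[1,0,0,-6,0,0,0],[0,0,0,0,0,0,0],[0,0,0,0,0,0,0],[0,0,0,0,0,0,0],[0,0,0,0,0,0,0],[0,0,0,0,0,0,0]]])

```text
clock: 2.45
eef_pos: [621.8, 74.5, 49.5]
tool_rot: [3.14, -0.0, 1.627]
force: [0.1, 0.1, 3.4]
width: 25.6
```

step_arm(deltas=[[[0,-0.2,4,0,0,0,0],[0,-0.4,8,0,0,0,0],[0,-0.6,10,0,0,0,0],[0,-0.6,10,0,0,0,0],[0,-0.6,10,0,0,0,0],[0,-0.6,10,0,0,0,0],[0,-0.6,10,0,0,0,0],[0,-0.5,8,0,0,0,0],[0,-0.3,5,0,0,0,0],[0,-0.2,4,0,0,0,0]]])

```text
clock: 3.28
eef_pos: [616.2, 152.6, 49.7]
tool_rot: [-3.141, 0.001, 1.627]
force: [-3.0, -4.2, 8.4]
width: 23.0
```

step_arm(deltas=[[[0,-0.2,3,0,0,0,0],[0,-0.2,3,0,0,0,0],[0,-0.2,3,0,0,0,0],[0,-0.2,3,0,0,0,0],[0,-0.2,3,0,0,0,0]]])

```text
clock: 3.7
eef_pos: [615.3, 166.8, 49.6]
tool_rot: [-3.141, 0.002, 1.626]
force: [-2.1, -3.7, 6.8]
width: 23.1
```

step_arm(deltas=[[[0,-0.2,3,0,0,0,0],[0,-0.2,3,0,0,0,0],[0,-0.2,3,0,0,0,0]]])

```text
clock: 3.95
eef_pos: [615.3, 167.0, 49.6]
tool_rot: [-3.141, 0.012, 1.623]
force: [-3.7, -21.6, 8.4]
width: 22.7
```

step_arm(deltas=[[[0,0,0,0,0,0,0],[0,0,0,0,0,0,0],[0,0,0,0,0,0,0],[1,0,-1,0,0,0,0],[1,0,0,0,0,0,0],[1,0,0,0,0,0,0],[1,0,0,0,0,0,0],[1,0,0,35,0,0,0],[1,0,0,35,0,0,0],[1,0,0,35,0,0,0]]])

```text
clock: 4.78
eef_pos: [614.3, 177.1, 153.9]
tool_rot: [-3.14, -0.0, 1.628]
force: [1.0, 0.2, -0.0]
width: 85.2
```

```bash
cat >> h.py <<'E'
def analyze(p,d,K,R,t):
    """sled handle, offcut, boards in a top picture"""
    W=cloud(d,K,R,t); h=cv2.cvtColor(p,cv2.COLOR_RGB2HSV)
    return W,h
E
python3 - <<'E'
from h import *
st()
p,d,K,R,t=grab('top','top1'); np.savez('top1.npz',p=p,d=d,K=K,R=R,t=t)
p,d,K,R,t=grab('wrist','w2'); np.savez('w2.npz',p=p,d=d,K=K,R=R,t=t)
E
```

```text
t 4.78 pos [614.3 177.1 153.9] rot [-3.1400e+00 -1.0000e-04  1.6279e+00] F [ 1.   0.2 -0. ] w 85.2
```

View pics/top1.png

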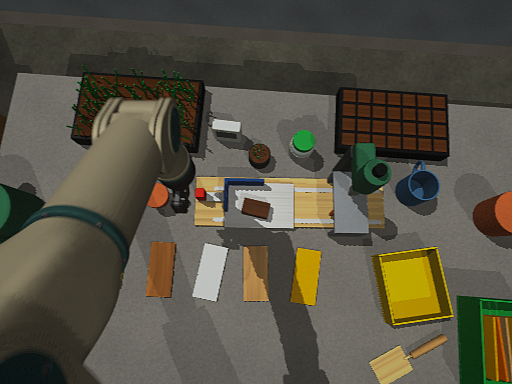

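View pics/w2.png

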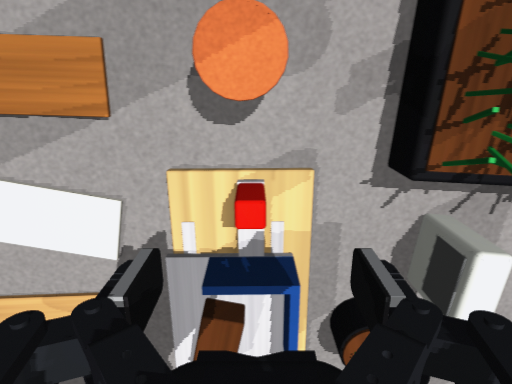

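The sled is now at its stop: the handle is at (200,194) in the top view. The offcut rides on the sled at (255,208), and nothing else has moved.

```bash
python3 - <<'E'
from h import *
for n in ['top1','w2']:
    f=np.load(n+'.npz');p,d,K,R,t=[f[k] for k in 'pdKRt']
    h=cv2.cvtColor(p,cv2.COLOR_RGB2HSV);W=cloud(d,K,R,t)
    hm=((h[...,0]<6)|(h[...,0]>174))&(h[...,1]>150)&(abs(W[...,0]-615)<30)&(abs(W[...,1]-165)<30)
    vv,uu=np.nonzero(hm);P=W[vv,uu];s=P[:,2]>62;Q=onplane(np.stack([uu,vv],-1)[s],70,K,R,t);print('handle',Q.mean(0),(Q.min(0)+Q.max(0))/2,Q.min(0),Q.max(0))
    m=(h[...,0]>105)&(h[...,0]<130)&(h[...,1]>120)&(W[...,2]>60)&(W[...,2]<75)&(abs(W[...,0]-620)<60)&(abs(W[...,1]-60)<80)
    vv,uu=np.nonzero(m);Q=onplane(np.stack([uu,vv],-1),68,K,R,t)[:,:2];print('fence',Q.min(0),Q.max(0))
    for y0 in range(0,110,15):
        q=Q[(Q[:,1]>=y0)&(Q[:,1]<y0+15)]
        if len(q): print(y0, len(q), q[:,0].min().round(1), q[:,0].max().round(1))
    om=(h[...,0]<20)&(h[...,2]<120)&(W[...,2]>42)&(W[...,2]<56)&(abs(W[...,0]-600)<50)&(abs(W[...,1]-15)<60)
    vv,uu=np.nonzero(om);Q=onplane(np.stack([uu,vv],-1),50,K,R,t)[:,:2];print('offcut',cv2.minAreaRect(Q.astype(np.float32)))
E
```

```text
handle [614.99760524 160.70508113  70.        ] [645.29454471 166.90704309  70.        ] [602.31934938 148.26432341  70.        ] [688.26974003 185.54976277  70.        ]
fence [579.95855328   1.70939169] [662.87788102  99.73697076]
0 18 656.6 662.9
15 16 655.4 661.7
30 17 654.4 660.7
45 22 653.2 661.7
60 22 652.0 661.0
75 23 580.3 659.8
90 98 580.0 658.6
offcut ((590.2356567382812, 14.953472137451172), (68.91255187988281, 40.53841018676758), 81.19589233398438)
handle [616.56768115 164.64727496  70.        ] [616.73759323 164.76211708  70.        ] [605.11288338 151.98395351  70.        ] [628.36230308 177.54028066  70.        ]
fence [581.24853947  38.26891473] [662.96515396 108.16315933]
30 69 654.6 663.0
45 137 654.0 662.4
60 151 652.9 661.8
75 160 651.6 661.2
90 1229 581.2 660.0
105 91 614.0 658.3
offcut ((593.7405395507812, 29.940568923950195), (55.62728500366211, 39.36815643310547), 81.41675567626953)
```

step_arm(deltas=[[[1,-4.6,-32,-8,0,0,-0.042],[1,-4.6,-32,-8,0,0,-0.042],[1,-4.6,-32,-8,0,0,-0.042],[1,-4.6,-32,-8,0,0,-0.042],[0.8,-4.6,-32,-8,0,0,-0.042],[0.8,0,0,-20,0,0,0],[0.8,0,0,-10,0,0,0]]])

```text
clock: 5.47
eef_pos: [590.9, 14.0, 81.8]
tool_rot: [-3.14, 0.001, 1.413]
force: [0.3, 0.8, 0.3]
width: 68.4
```

```bash
python3 - <<'E'
from h import *
st()
p,d,K,R,t=grab('wrist','w3'); np.savez('w3.npz',p=p,d=d,K=K,R=R,t=t)
E
```

```text
t 5.47 pos [590.9  14.   81.8] rot [-3.1400e+00  1.1000e-03  1.4131e+00] F [0.3 0.8 0.3] w 68.4
```

View pics/w3.png

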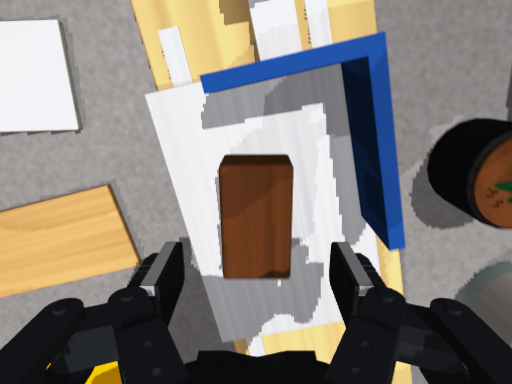

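The offcut at (256,222) is centred between the fingers and the yaw matches, so I'm descending.

step_arm(deltas=[[[0.8,0,3,-25,0,0,0],[0.8,0,0,-15,0,0,0],[0.8,0,0,-10,0,0,0],[0.8,0,0,0,0,0,0],[0,0,0,0,0,0,0],[0,0,0,0,0,0,0],[0,0,0,0,0,0,0],[0,0,0,0,0,0,0]]])

```text
clock: 6.18
eef_pos: [593.0, 19.5, 34.6]
tool_rot: [3.139, -0.001, 1.417]
force: [-0.3, 0.8, 3.6]
width: 39.0
```

step_arm(deltas=[[[0,0,0,25,0,0,0],[0,0,0,38,0,0,0],[0,0,0,38,0,0,0],[0,-35,-10,0,0,0,0],[0,-38,-10,0,0,0,0],[0,-38,-10,0,0,0,0],[0,-30,-20,0,0,0,0],[0,-15,-35,0,0,0,0],[0,-8,-38,0,0,0,0],[0,0,-38,0,0,0,0]]])

```text
clock: 7.02
eef_pos: [425.5, -142.2, 135.0]
tool_rot: [-3.14, -0.001, 1.418]
force: [1.3, 0.0, -1.2]
width: 38.7
```

step_arm(deltas=[[[0,0,-38,0,0,0,0],[0,0,-38,0,0,0,0],[0,0,-38,0,0,0,0],[0,0,-38,0,0,0,0],[0,0,-38,0,0,0,0],[0,0,-38,0,0,0,0]]])

```text
clock: 7.52
eef_pos: [427.6, -371.8, 135.0]
tool_rot: [3.141, 0.0, 1.416]
force: [1.0, -0.4, -1.6]
width: 38.7
```

step_arm(deltas=[[[0,0,-11,-30,0,0,0],[0,0,0,-35,0,0,0],[0,0,0,-30,0,0,0],[0,0,0,-12,0,0,0],[0,0,0,0,0,0,0],[1,0,0,0,0,0,0],[1,0,0,0,0,0,0],[1,0,0,0,0,0,0],[1,0,0,10,0,0,0],[1,0,0,30,0,0,0]]])

```text
clock: 8.35
eef_pos: [426.6, -379.1, 66.4]
tool_rot: [-3.137, -0.003, 1.417]
force: [0.7, 0.1, -0.6]
width: 85.6
```

step_arm(deltas=[[[1,0,0,38,0,0,0.12],[1,0,0,38,0,0,0.12],[1,5,20,0,0,0,0.12],[1,5,20,0,0,0,0.12],[1,5,20,0,0,0,0.12],[1,5,20,0,0,0,0.12],[1,5,20,0,0,0,0.12],[1,5,20,0,0,0,0.12],[1,5,20,0,0,0,0.12],[1,5,20,0,0,0,0.12]]])

```text
clock: 9.18
eef_pos: [468.5, -220.2, 145.2]
tool_rot: [-3.141, 0.003, 2.623]
force: [0.2, 0.8, -0.1]
width: 85.9
```

```bash
python3 - <<'E'
from h import *
st()
p,d,K,R,t=grab('top','top2'); np.savez('top2.npz',p=p,d=d,K=K,R=R,t=t)
p,d,K,R,t=grab('wrist','w4'); np.savez('w4.npz',p=p,d=d,K=K,R=R,t=t)
E
```

```text
t 9.18 pos [ 468.5 -220.2  145.2] rot [-3.1410e+00  2.8000e-03  2.6226e+00] F [ 0.2  0.8 -0.1] w 85.9
```

View pics/top2.png

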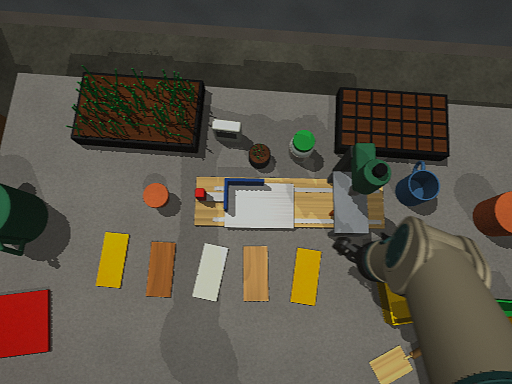

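View pics/w4.png

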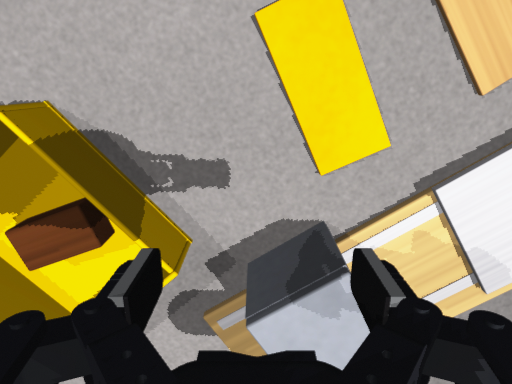

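The offcut lies in the tub at (60,235) in the wrist view, and the sled is clear. Next I'll fit the boards from the top view.

```bash
cat >> h.py <<'E'
def boardfit(p,d,K,R,t,uv,z=6,tol=14):
    m=np.zeros((p.shape[0]+2,p.shape[1]+2),np.uint8)
    cv2.floodFill(cv2.GaussianBlur(p,(3,3),0),m,uv,0,(tol,)*3,(tol,)*3,4|(255<<8)|cv2.FLOODFILL_MASK_ONLY)
    m=cv2.morphologyEx(m[1:-1,1:-1],cv2.MORPH_CLOSE,np.ones((3,3)))
    vv,uu=np.nonzero(m)
    P=onplane(np.stack([uu,vv],-1),z,K,R,t)[:,:2]
    c=P.mean(0);w,V=np.linalg.eigh(np.cov((P-c).T));a=V[:,1]
    a=a*np.sign(a[0]);r=cv2.minAreaRect(P.astype(np.float32))
    return c,np.arctan2(a[1],a[0]),np.sqrt(w*12),r
E
python3 - <<'E'
from h import *
f=np.load('top2.npz');p,d,K,R,t=[f[k] for k in 'pdKRt']
for k,uv in dict(y1=(112,260),br=(160,269),wh=(210,272),pale=(256,273),y2=(306,276)).items():
    c,a,s,r=boardfit(p,d,K,R,t,uv); print(k,np.round(c,1),'ang',round(a,3),np.round(s,1),np.round(r[0],1),np.round(r[1],1),r[2])
f=np.load('w4.npz');p,d,K,R,t=[f[k] for k in 'pdKRt']
c,a,s,r=boardfit(p,d,K,R,t,(320,90)); print('w y2',c,a,s,r)
g=[np.asarray(x) for x in onplane([(320,175),(391,147)],6,K,R,t)]; print(g)
f=np.load('top2.npz');p,d,K,R,t=[f[k] for k in 'pdKRt']
W=cloud(d,K,R,t);h=cv2.cvtColor(p,cv2.COLOR_RGB2HSV)
fm=(W[...,2]>12)&(W[...,2]<28)&(h[...,1]<40)&(h[...,2]>100)
vv,uu=np.nonzero(fm);Q=onplane(np.stack([uu,vv],-1),20,K,R,t)[:,:2];k=(abs(Q[:,1]-10)<110)&(abs(Q[:,0]-600)<70);Q=Q[k];print(cv2.minAreaRect(Q.astype(np.float32)))
# near edge of sled floor
for u in range(230,292,8):
    v=np.nonzero(fm[:,u])[0]; v=v[(v>180)&(v<240)]; print(u,v.max(),np.round(onplane([(u,v.max()+.5)],20,K,R,t)[0,:2],1))
E
```

```text
y1 [669.8  27.3] ang -1.488 [1103.4 1433.1] [701.9  20.2] [1084.3 1570.9] 4.543350696563721
br [669.8  27.3] ang -1.488 [1103.4 1433.1] [701.9  20.2] [1084.3 1570.9] 4.543350696563721
wh [419.8 122.4] ang -0.137 [ 61.1 137.9] [420.7 122.1] [ 64.9 138.5] 82.57920837402344
pale [426.   3.] ang 0.075 [ 62.5 134.7] [427.9   3.2] [134.7  60.8] 4.364032745361328
y2 [669.8  27.3] ang -1.488 [1103.4 1433.1] [701.9  20.2] [1084.3 1570.9] 4.543350696563721
w y2 [ 427.01693165 -128.08233157] -0.029812008034455755 [ 61.3102891  132.15626407] ((428.57305908203125, -127.60794830322266), (62.29558563232422, 138.04730224609375), 85.33940887451172)
[array([ 494.88040386, -165.20908325,    6.        ]), array([ 502.00373128, -102.20697438,    6.        ])]
((603.1304931640625, 13.144340515136719), (121.1530532836914, 215.00003051757812), 3.4450302124023438)
230 226 [539.7  79.1]
238 227 [538.7  57.9]
246 227 [540.4  36.9]
254 227 [542.   15.9]
262 227 [543.6  -5.1]
270 227 [545.2 -26. ]
278 227 [546.8 -47. ]
286 227 [548.4 -68. ]
```

step_arm(deltas=[[[1,1.5,18,-10,0,0,0.11],[1,1.5,18,-10,0,0,0.11],[1,1.5,18,-10,0,0,0.11],[1,1.5,18,-10,0,0,0.105],[1,0,15,-10,0,0,0],[1,0,0,0,0,0,0]]])

```text
clock: 9.78
eef_pos: [473.5, -131.0, 93.1]
tool_rot: [3.141, -0.001, 3.055]
force: [-0.5, 0.4, 0.5]
width: 85.4
```

```bash
python3 - <<'E'
from h import *
st()
p,d,K,R,t=grab('wrist','w5'); np.savez('w5.npz',p=p,d=d,K=K,R=R,t=t)
print(proj([[475.8,-132,6]],K,R,t))
E
```

```text
t 9.78 pos [ 473.5 -131.    93.1] rot [ 3.1406e+00 -1.5000e-03  3.0547e+00] F [-0.5  0.4  0.5] w 85.4
[[255.41632554 200.85009848]]
```

View pics/w5.png

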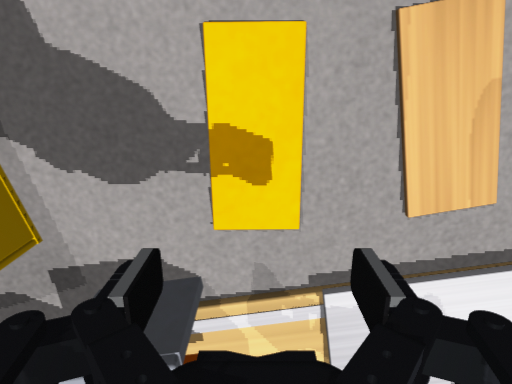

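The board is centred and parallel between the fingers (columns 210–300), so I'm descending.

step_arm(deltas=[[[0.88,1.5,0,-35,0,0,0],[0.88,0,0,-30,0,0,0],[0.88,0,0,-10,0,0,0],[0.88,0,0,-4,0,0,0],[0.88,0,0,0,0,0,0]]])

```text
clock: 10.25
eef_pos: [475.4, -134.8, 14.5]
tool_rot: [-3.141, -0.0, 3.05]
force: [-0.4, -0.5, 0.9]
width: 75.2
```

step_arm(deltas=[[[0.88,0,0,-3,0,0,0],[0.88,0,0,0,0,0,0],[0.5,0,0,0,0,0,0],[0.5,0,0,0,0,0,0],[0.5,0,0,0,0,0,0]]])

```text
clock: 10.67
eef_pos: [475.9, -133.9, 12.1]
tool_rot: [-3.141, 0.001, 3.052]
force: [-1.2, 0.5, 9.6]
width: 42.9
```

step_arm(deltas=[[[0.88,0,0,1,0,0,0],[0.88,0,0,0,0,0,0],[0.88,0,0,0,0,0,0],[0.88,0,0,-4,0,0,0],[0.88,0,0,-3,0,0,0],[0.88,0,0,0,0,0,0]]])

```text
clock: 11.17
eef_pos: [475.0, -133.6, 4.5]
tool_rot: [3.141, -0.001, 3.052]
force: [-0.3, -0.1, 0.3]
width: 75.1
```

step_arm(deltas=[[[0.6,0,0,0,0,0,0],[0.6,0,0,0,0,0,0],[0.6,0,0,0,0,0,0]]])

```text
clock: 11.42
eef_pos: [475.2, -133.6, 5.7]
tool_rot: [-3.142, -0.0, 3.052]
force: [-1.2, 0.7, 5.5]
width: 60.8
```

step_arm(deltas=[[[0,0,0,0,0,0,0],[0,0,0,0,0,0,0],[0,0,0,0,0,0,0]]])

```text
clock: 11.67
eef_pos: [475.1, -133.6, 5.7]
tool_rot: [-3.142, -0.0, 3.052]
force: [-1.6, 0.2, 4.9]
width: 61.0
```

step_arm(deltas=[[[0,0,0,5,0,0,0],[0,0,0,20,0,0,0],[0,0,0,35,0,0,0],[0,0,0,35,0,0,0]]])

```text
clock: 12.0
eef_pos: [474.4, -133.4, 100.8]
tool_rot: [3.141, -0.003, 3.052]
force: [1.1, -0.1, 0.2]
width: 60.8
```

```bash
python3 - <<'E'
from h import *
st()
p,d,K,R,t=grab('wrist','w6'); np.savez('w6.npz',p=p,d=d,K=K,R=R,t=t)
E
```

```text
t 12.0 pos [ 474.4 -133.4  100.8] rot [ 3.1412e+00 -3.1000e-03  3.0522e+00] F [ 1.1 -0.1  0.2] w 60.8
```

View pics/w6.png

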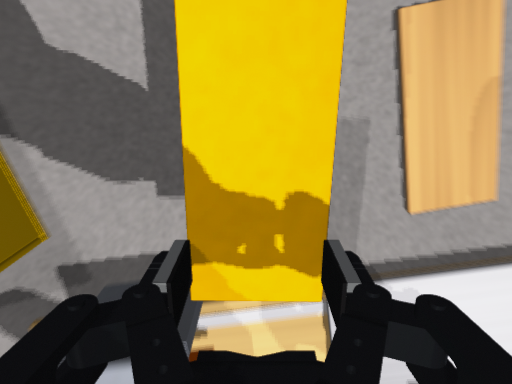

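The board is held level in the jaws: its near end is at row 300 and its columns are 190–325.

```bash
python3 - <<'E'
from h import *
f=np.load('w6.npz');p,d,K,R,t=[f[k] for k in 'pdKRt']
W=cloud(d,K,R,t)
for uv in [(257,299),(192,299),(322,299),(257,200),(257,20),(179,20),(345,20)]:
    print(uv,np.round(W[uv[1],uv[0]],1))
print(onplane([(192,300),(257,300),(322,300),(178,20),(346,20)],101,K,R,t))
E
```

```text
(257, 299) [ 496.1 -135.3  100.2]
(192, 299) [ 493.3 -166.6  100.1]
(322, 299) [566.6 -88.5   9.6]
(257, 200) [ 446.  -130.8   99.1]
(257, 20) [ 375.1 -124.5  100.5]
(179, 20) [ 372.  -153.8   98.2]
(345, 20) [377.8 -91.7  99.5]
[[ 493.2703709  -166.38424239  101.        ]
 [ 496.08430222 -135.27430689  101.        ]
 [ 498.89970815 -104.14806869  101.        ]
 [ 372.55560582 -153.59837729  101.        ]
 [ 378.08787444  -91.73358313  101.        ]]
```

```bash
python3 - <<'E'
from h import *
f=np.load('w3.npz');p,d,K,R,t=[f[k] for k in 'pdKRt']
W=cloud(d,K,R,t);h=cv2.cvtColor(p,cv2.COLOR_RGB2HSV)
m=(h[...,0]>105)&(h[...,0]<130)&(h[...,1]>120)&(h[...,2]>110)&(W[...,2]>55)
vv,uu=np.nonzero(m);print(len(uu),np.nanmedian(W[vv,uu,2]))
Q=onplane(np.stack([uu,vv],-1),68,K,R,t)[:,:2]
im=p.copy();im[m]=(255,0,0);cv2.imwrite('pics/w3m.png',im[:200,180:430,::-1])
for yaw in [0.05,0.06,0.07,0.08]:
    c,s=np.cos(yaw),np.sin(yaw); o=np.array([624.4,23.]); L=(Q-o)@np.array([[c,-s],[s,c]])
    print(yaw)
    lo=L[L[:,1]<55]
    print(' long', [(y0,np.round(lo[(lo[:,1]>=y0)&(lo[:,1]<y0+15),0].min(),1),np.round(lo[(lo[:,1]>=y0)&(lo[:,1]<y0+15),0].max(),1)) for y0 in range(-25,55,15) if ((lo[:,1]>=y0)&(lo[:,1]<y0+15)).any()], 'ymin',lo[:,1].min())
    en=L[L[:,0]<25]
    print(' end', [(x0,np.round(en[(en[:,0]>=x0)&(en[:,0]<x0+12),1].min(),1),np.round(en[(en[:,0]>=x0)&(en[:,0]<x0+12),1].max(),1)) for x0 in range(-40,25,12) if ((en[:,0]>=x0)&(en[:,0]<x0+12)).any()])
E
```

```text
6937 67.05872946871561
0.05
 long [(-25, np.float64(31.8), np.float64(39.6)), (-10, np.float64(31.8), np.float64(39.5)), (5, np.float64(31.6), np.float64(39.3)), (20, np.float64(31.4), np.float64(39.2)), (35, np.float64(31.3), np.float64(39.0)), (50, np.float64(31.2), np.float64(38.8))] ymin -23.32186629935351
 end [(-40, np.float64(69.3), np.float64(76.9)), (-28, np.float64(69.4), np.float64(77.1)), (-16, np.float64(69.6), np.float64(77.2)), (-4, np.float64(69.6), np.float64(77.3)), (8, np.float64(69.7), np.float64(77.4)), (20, np.float64(69.9), np.float64(77.5))]
0.06
 long [(-25, np.float64(31.7), np.float64(39.5)), (-10, np.float64(31.8), np.float64(39.4)), (5, np.float64(31.8), np.float64(39.4)), (20, np.float64(31.7), np.float64(39.4)), (35, np.float64(31.7), np.float64(39.4)), (50, np.float64(31.8), np.float64(39.4))] ymin -23.703614598094067
 end [(-40, np.float64(69.7), np.float64(77.2)), (-28, np.float64(69.7), np.float64(77.3)), (-16, np.float64(69.7), np.float64(77.3)), (-4, np.float64(69.6), np.float64(77.3)), (8, np.float64(69.6), np.float64(77.3)), (20, np.float64(69.7
[... 420 characters left out ...]
(69.8), np.float64(77.4)), (-4, np.float64(69.5), np.float64(77.3)), (8, np.float64(69.4), np.float64(77.2)), (20, np.float64(69.4), np.float64(77.0))]
0.08
 long [(-25, np.float64(31.2), np.float64(39.2)), (-10, np.float64(31.7), np.float64(39.5)), (5, np.float64(32.0), np.float64(39.8)), (20, np.float64(32.2), np.float64(40.1)), (35, np.float64(32.5), np.float64(40.4)), (50, np.float64(32.8), np.float64(40.5))] ymin -24.45996223297504
 end [(-40, np.float64(70.3), np.float64(78.0)), (-28, np.float64(70.1), np.float64(77.8)), (-16, np.float64(69.8), np.float64(77.5)), (-4, np.float64(69.5), np.float64(77.3)), (8, np.float64(69.2), np.float64(77.1)), (20, np.float64(69.2), np.float64(76.8))]
```

View pics/w3m.png

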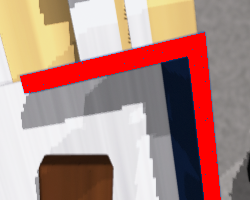

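step_arm(deltas=[[[0,10,10,5,0,0,-0.118],[0,12,10,5,0,0,-0.118],[0,12,9,5,0,0,-0.118],[0,12,9,0,0,0,-0.118],[0,12,9,0,0,0,-0.118],[0,12,9,0,0,0,-0.118],[0,13,8,0,0,0,-0.118],[0,13,8,0,0,0,-0.118],[0,13,8,0,0,0,-0.118],[0,13,8,0,0,0,-0.118]]])

```text
clock: 12.88
eef_pos: [597.9, -45.1, 115.5]
tool_rot: [-3.142, -0.0, 1.866]
force: [0.3, -0.3, -0.9]
width: 60.9
```

step_arm(deltas=[[[0,13,8,0,0,0,-0.118],[0,13,8,0,0,0,-0.12],[0,0,0,-20,0,0,0],[0,0,0,-10,0,0,0],[0,0,0,0,0,0,0]]])

```text
clock: 13.3
eef_pos: [620.8, -29.4, 82.8]
tool_rot: [-3.136, -0.001, 1.635]
force: [-1.1, -0.8, -1.6]
width: 60.7
```

step_arm(deltas=[[[0,2.5,0,-15,0,0,-0.004],[0,0,0,-15,0,0,0],[0,0,0,-12,0,0,0],[0,0,0,-8,0,0,0],[0,0,0,-4,0,0,0],[0,0,0,0,0,0,0]]])

```text
clock: 13.8
eef_pos: [625.5, -30.0, 30.4]
tool_rot: [-3.14, -0.0, 1.629]
force: [-1.1, -0.3, 0.5]
width: 60.9
```

```bash
python3 - <<'E'
from h import *
st()
p,d,K,R,t=grab('wrist','w7'); np.savez('w7.npz',p=p,d=d,K=K,R=R,t=t)
E
```

```text
t 13.8 pos [625.5 -30.   30.4] rot [-3.1403e+00 -2.0000e-04  1.6293e+00] F [-1.1 -0.3  0.5] w 60.9
```

View pics/w7.png

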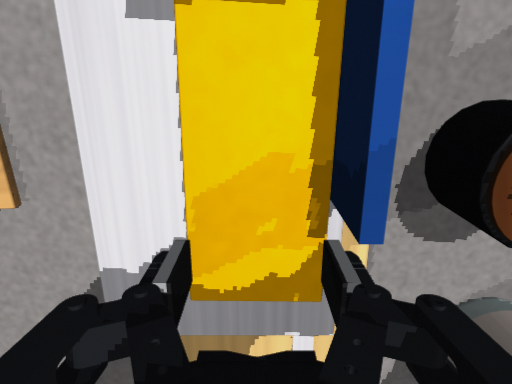

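The board sits just inside the long fence (fence columns 340–410, its end at row 243), clear of the fingers. I'll lower it and release.

step_arm(deltas=[[[0,0,0,-3,0,0,0],[0,0,0,-1,0,0,0],[0,0,0,0,0,0,0],[0.9,0,0,0,0,0,0],[0.9,0,0,0,0,0,0],[0.9,0,0,0,0,0,0],[0.9,0,0,20,0,0,0],[0.9,0,0,35,0,0,0],[0.9,0,0,35,0,0,0]]])

```text
clock: 14.6
eef_pos: [625.2, -29.6, 117.4]
tool_rot: [-3.139, -0.0, 1.63]
force: [0.8, -0.3, 0.1]
width: 76.8
```

```bash
python3 - <<'E'
from h import *
st()
p,d,K,R,t=grab('wrist','w8'); np.savez('w8.npz',p=p,d=d,K=K,R=R,t=t)
c,a,s,r=boardfit(p,d,K,R,t,(260,120),z=26);print(c,a,s,r)
E
```

```text
t 14.6 pos [625.2 -29.6 117.4] rot [-3.1394e+00 -2.0000e-04  1.6296e+00] F [ 0.8 -0.3  0.1] w 76.8
[625.21440022 -35.2971611 ] 0.06385611287411279 [300.7433956  378.51115508] ((624.7943725585938, -53.95021057128906), (455.83441162109375, 303.7264099121094), 3.614401340484619)
```

View pics/w8.png

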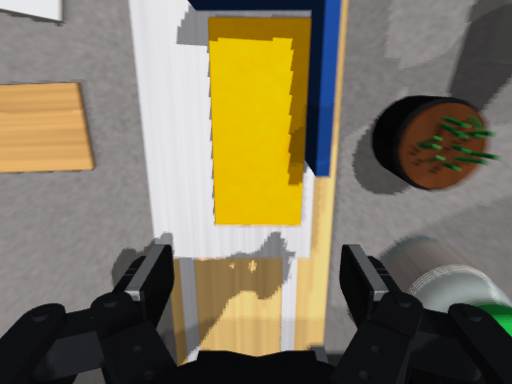

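Board 1 is flat on the sled, aligned, with a few mm of gap to both fences: its far end is at row 17 and the fence at row 10.

```bash
cat >> h.py <<'E'
YAW=0.06; SC=np.array([624.1,22.7])
def loc(P):
    P=np.atleast_2d(P)[:,:2]-SC; c,s=np.cos(YAW),np.sin(YAW)
    return P@np.array([[c,-s],[s,c]])
def sworld(L):
    c,s=np.cos(YAW),np.sin(YAW); return np.atleast_2d(L)@np.array([[c,s],[-s,c]])+SC
E
python3 - <<'E'
from h import *
f=np.load('w8.npz');p,d,K,R,t=[f[k] for k in 'pdKRt']
h=cv2.cvtColor(p,cv2.COLOR_RGB2HSV);W=cloud(d,K,R,t)
m=(h[...,0]>20)&(h[...,0]<30)&(h[...,1]>220);m[:, :190]=0;m[:,320:]=0;m[240:]=0;m[W[...,2]<22]=0
vv,uu=np.nonzero(m);L=loc(onplane(np.stack([uu,vv],-1),26,K,R,t))
print(len(uu),cv2.minAreaRect(L.astype(np.float32)),np.percentile(L,[.5,99.5],axis=0))
E
```

```text
19132 ((-0.1989917755126953, -4.60552978515625), (138.4225616455078, 63.53932189941406), 89.54212188720703) [[-31.60875965 -72.75033123]
 [ 31.20681505  64.0236048 ]]
```

step_arm(deltas=[[[0.9,-10,2.5,10,0,0,0.12],[0.9,-12,3,0,0,0,0.122],[0.9,-12,3,0,0,0,0.122],[0.9,-12,3,0,0,0,0.122],[0.9,-12,3,0,0,0,0.122],[0.9,-12,3,0,0,0,0.122],[0.9,-12,3,0,0,0,0.122],[0.9,-12,3,0,0,0,0.122],[0.9,-12,3,0,0,0,0.122],[0.9,-12,3,0,0,0,0.122]]])

```text
clock: 15.48
eef_pos: [508.0, -0.0, 127.6]
tool_rot: [3.141, 0.001, 2.853]
force: [-0.4, -0.4, -0.0]
width: 77.1
```

step_arm(deltas=[[[0.9,-12,3,-10,0,0,0.122],[0.9,-12,2,-10,0,0,0.122],[0.9,-8,1.5,-10,0,0,0.122],[0.9,0,0,0,0,0,0]]])

```text
clock: 15.82
eef_pos: [473.3, 6.4, 96.2]
tool_rot: [3.141, -0.004, -3.066]
force: [-1.2, 0.4, -0.0]
width: 77.2
```

```bash
cat > look.py <<'E'
import sys
from h import *
st()
n=sys.argv[1]
p,d,K,R,t=grab('wrist',n); np.savez(n+'.npz',p=p,d=d,K=K,R=R,t=t)
E
python3 look.py w9
```

```text
t 15.82 pos [473.3   6.4  96.2] rot [ 3.141  -0.0041 -3.0659] F [-1.2  0.4 -0. ] w 77.2
```

View pics/w9.png

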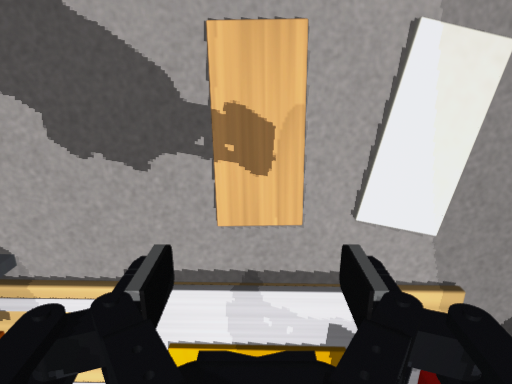

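The pale board is centred and aligned (columns 215–303, near end at row 226). Descending to grip it.

step_arm(deltas=[[[0.88,2,0.5,-38,0,0,0],[0.88,0,0,-35,0,0,0],[0.88,0,0,-12,0,0,0],[0.88,0,0,-5.5,0,0,0],[0.88,0,0,0,0,0,0],[0.88,0,0,0,0,0,0],[0,0,0,0,0,0,0],[0,0,0,0,0,0,0],[0,0,0,0,0,0,0],[0,0,0,0,0,0,0]]])

```text
clock: 16.7
eef_pos: [483.3, 7.5, 13.4]
tool_rot: [-3.141, 0.013, -3.071]
force: [-10.0, -0.8, 82.3]
width: 27.3
```

step_arm(deltas=[[[0.1,0,0,8,0,0,0],[0.88,0,0,10,0,0,0],[0.88,0,0,10,0,0,0],[0.88,0,0,0,0,0,0],[0.88,0,0,0,0,0,0]]])

```text
clock: 17.12
eef_pos: [479.1, 6.7, 35.9]
tool_rot: [-3.141, 0.003, -3.071]
force: [-0.3, 0.3, 0.2]
width: 62.5
```

```bash
python3 look.py w10
```

```text
t 17.12 pos [479.1   6.7  35.9] rot [-3.1415e+00  3.0000e-03 -3.0705e+00] F [-0.3  0.3  0.2] w 62.5
```

View pics/w10.png

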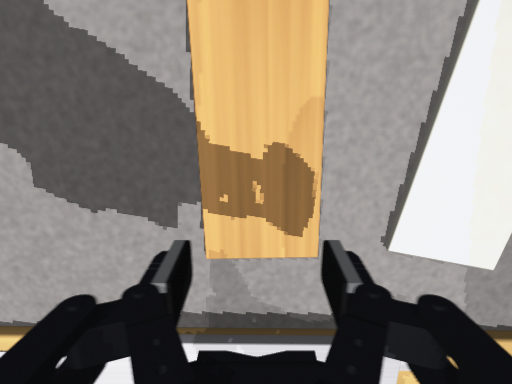

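step_arm(deltas=[[[0.88,0,0,0,0,0,0],[0.88,0,0,0,0,0,0],[0.88,0,0,0,0,0,0]]])

```text
clock: 17.42
eef_pos: [477.6, 6.8, 34.3]
tool_rot: [-3.142, -0.001, -3.069]
force: [0.6, 0.3, -0.1]
width: 75.0
```

```bash
python3 - <<'E'
from h import *
st()
f=np.load('w10.npz');p,d,K,R,t=[f[k] for k in 'pdKRt']
print(onplane([(206,258),(262,258),(319,258)],6,K,R,t))
E
```

```text
t 17.42 pos [477.6   6.8  34.3] rot [-3.1416e+00 -1.0000e-03 -3.0694e+00] F [ 0.6  0.3 -0.1] w 75.0
[[497.3858595  -20.783642     6.        ]
 [495.15633257  10.72159429   6.        ]
 [492.88621359  42.8004331    6.        ]]
```

step_arm(deltas=[[[0.88,-4,2,-15,0,0,0],[0.88,0,0,-10,0,0,0],[0.88,0,0,-4,0,0,0],[0.88,0,0,-1,0,0,0],[0.88,0,0,0,0,0,0]]])

```text
clock: 17.83
eef_pos: [473.5, 8.9, 4.3]
tool_rot: [3.141, -0.001, -3.069]
force: [0.4, -0.3, 0.0]
width: 74.6
```

step_arm(deltas=[[[0.6,0,0,-0.5,0,0,0],[0.6,0,0,0,0,0,0],[0.6,0,0,0,0,0,0]]])

```text
clock: 18.08
eef_pos: [474.1, 8.8, 5.0]
tool_rot: [-3.141, 0.001, -3.069]
force: [-1.6, -1.2, 4.5]
width: 61.0
```

step_arm(deltas=[[[0,0,0,5,0,0,0],[0,0,0,25,0,0,0],[0,0,0,35,0,0,0],[0,0,0,35,0,0,-0.1],[0,10,-3,10,0,0,-0.12],[0,12,-3,0,0,0,-0.122],[0,13,-3,0,0,0,-0.122],[0,13,-3,0,0,0,-0.122],[0,13,-3,0,0,0,-0.122],[0,13,-3,0,0,0,-0.122]]])

```text
clock: 18.92
eef_pos: [548.5, -9.4, 114.9]
tool_rot: [3.141, -0.0, 2.378]
force: [0.2, 0.7, -0.1]
width: 61.1
```

step_arm(deltas=[[[0,13,-3,0,0,0,-0.122],[0,13,-3,0,0,0,-0.122],[0,13,-3,0,0,0,-0.122],[0,13,-4,0,0,0,-0.122],[0,13,-4,0,0,0,-0.122],[0,11,-4,0,0,0,-0.122],[0,0,0,-15,0,0,-0.02],[0,0,0,0,0,0,0]]])

```text
clock: 19.58
eef_pos: [622.9, -30.2, 97.8]
tool_rot: [-3.139, -0.0, 1.631]
force: [-1.1, 0.7, -1.2]
width: 61.3
```

step_arm(deltas=[[[0,0,0,-20,0,0,0],[0,0,0,-20,0,0,0],[0,0,0,-13,0,0,0],[0,0,0,-7,0,0,0],[0,0,0,-3,0,0,0],[0,0,0,0,0,0,0]]])

```text
clock: 20.08
eef_pos: [623.6, -30.2, 36.1]
tool_rot: [-3.141, -0.0, 1.632]
force: [-0.2, -0.5, 0.2]
width: 61.1
```

step_arm(deltas=[[[0,0,0,-2.5,0,0,0],[0,0,0,-1,0,0,0],[0,0,0,0,0,0,0],[0.9,0,0,0,0,0,0],[0.9,0,0,0,0,0,0],[0.9,0,0,0,0,0,0],[0.9,0,0,20,0,0,0],[0.9,0,0,35,0,0,0],[0.9,0,0,35,0,0,0]]])

```text
clock: 20.83
eef_pos: [622.8, -30.1, 122.8]
tool_rot: [-3.138, -0.0, 1.632]
force: [1.4, -0.5, 0.7]
width: 76.8
```

```bash
python3 look.py w11
```

```text
t 20.83 pos [622.8 -30.1 122.8] rot [-3.1385e+00 -3.0000e-04  1.6319e+00] F [ 1.4 -0.5  0.7] w 76.8
```

View pics/w11.png

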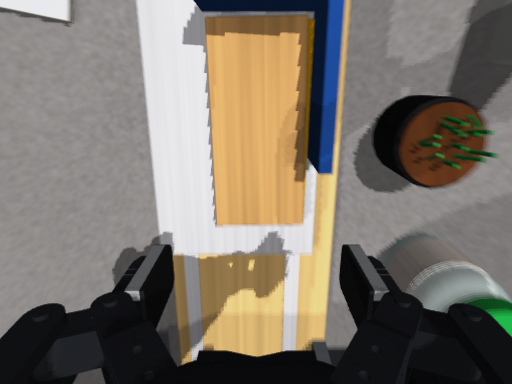

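The pale board is stacked on the yellow one, and only a thin yellow sliver shows at the fence side. Next is the white board.

step_arm(deltas=[[[0.9,-13,9,10,0,0,0.114],[0.9,-13,12,0,0,0,0.114],[0.9,-13,12,0,0,0,0.114],[0.9,-13,12,0,0,0,0.114],[0.9,-13,12,0,0,0,0.114],[0.9,-13,12,0,0,0,0.114],[0.9,-13,12,0,0,0,0.114],[0.9,-13,13,0,0,0,0.114],[0.9,-13,13,0,0,0,0.114],[0.9,-13,13,0,0,0,0.114]]])

```text
clock: 21.72
eef_pos: [493.5, 90.3, 133.1]
tool_rot: [3.141, 0.001, 2.777]
force: [0.4, 0.1, -0.4]
width: 76.6
```

step_arm(deltas=[[[0.9,-13,13,-10,0,0,0.115],[0.9,-12,13,-15,0,0,0.115],[0.9,0,0,-10,0,0,0],[0.9,0,0,0,0,0,0]]])

```text
clock: 22.05
eef_pos: [467.7, 115.9, 96.5]
tool_rot: [-3.141, -0.003, 3.002]
force: [0.1, -0.5, -0.4]
width: 77.2
```

```bash
python3 look.py w12
```

```text
t 22.05 pos [467.7 115.9  96.5] rot [-3.1405e+00 -2.7000e-03  3.0022e+00] F [ 0.1 -0.5 -0.4] w 77.2
```

View pics/w12.png

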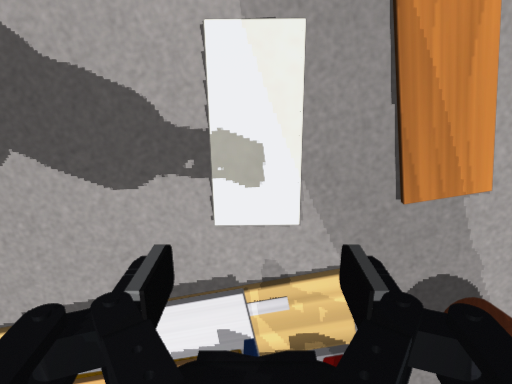

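```bash
python3 - <<'E'
from h import *
f=np.load('w12.npz');p,d,K,R,t=[f[k] for k in 'pdKRt']
e=onplane([(215,225),(300,225),(205,19),(305,18)],6,K,R,t)[:,:2]; print(e, (e[0]+e[1])/2, e.mean(0))
E
```

```text
[[485.67921692  81.98601018]
 [494.4856722  144.84424088]
 [348.24931935 100.29431739]
 [356.30880141 161.73359989]] [490.08244456 113.41512553] [421.18075247 122.21454209]
```

White board centred, near end at row 225. Descending.

step_arm(deltas=[[[0.88,0.5,0,-38,0,0,0.01],[0.88,0,0,-35,0,0,0],[0.88,0,0,-12,0,0,0],[0.88,0,0,-6,0,0,0],[0.88,0,0,0,0,0,0],[0.88,0,0,0,0,0,0]]])

```text
clock: 22.6
eef_pos: [470.6, 115.6, 7.5]
tool_rot: [3.141, 0.001, 3.01]
force: [0.0, -0.3, -0.5]
width: 74.9
```

step_arm(deltas=[[[0.88,-2,0,-3.5,0,0,0],[0.88,0,0,0,0,0,0]]])

```text
clock: 22.77
eef_pos: [468.3, 115.7, 4.4]
tool_rot: [3.141, 0.002, 3.011]
force: [0.6, -0.3, 0.8]
width: 75.1
```

step_arm(deltas=[[[0.6,0,0,-0.3,0,0,0],[0.6,0,0,0,0,0,0],[0.6,0,0,0,0,0,0]]])

```text
clock: 23.02
eef_pos: [468.4, 115.8, 4.8]
tool_rot: [3.141, 0.002, 3.011]
force: [-1.9, -0.7, 10.1]
width: 61.3
```

step_arm(deltas=[[[0,0,0,5,0,0,0],[0,0,0,25,0,0,0],[0,0,0,35,0,0,0],[0,0,0,35,0,0,-0.1],[0,10,-10,15,0,0,-0.115],[0,13,-13,0,0,0,-0.115],[0,13,-13,0,0,0,-0.115],[0,13,-13,0,0,0,-0.115],[0,13,-12,0,0,0,-0.115],[0,13,-12,0,0,0,-0.115]]])

```text
clock: 23.85
eef_pos: [543.1, 42.0, 119.0]
tool_rot: [3.141, 0.0, 2.216]
force: [0.3, 0.3, -1.0]
width: 61.1
```

step_arm(deltas=[[[0,13,-12,0,0,0,-0.115],[0,13,-12,0,0,0,-0.115],[0,13,-12,0,0,0,-0.115],[0,13,-12,0,0,0,-0.115],[0,13,-12,0,0,0,-0.115],[0,13,-12,0,0,0,-0.115],[0,2,-0.5,-15,0,0,-0.015],[0,0,0,0,0,0,0]]])

```text
clock: 24.52
eef_pos: [621.9, -30.8, 101.9]
tool_rot: [-3.14, 0.0, 1.515]
force: [-0.5, 0.9, -2.0]
width: 60.9
```

step_arm(deltas=[[[0,1,1,-5,0,0,0.116],[0,0,0,-15,0,0,0],[0,0,0,-18,0,0,0],[0,0,0,-14,0,0,0],[0,0,0,-5,0,0,0],[0,0,0,-3,0,0,0],[0,0,0,0,0,0,0]]])

```text
clock: 25.1
eef_pos: [623.1, -28.3, 43.2]
tool_rot: [-3.141, -0.001, 1.633]
force: [-0.5, 0.2, -0.2]
width: 61.3
```

step_arm(deltas=[[[0,0,-1.5,-2.5,0,0,0],[0,0,0,-1.5,0,0,0],[0,0,0,0,0,0,0],[0.9,0,0,0,0,0,0],[0.9,0,0,0,0,0,0],[0.9,0,0,0,0,0,0],[0.9,0,0,20,0,0,0],[0.9,0,0,35,0,0,0],[0.9,0,0,30,0,0,0]]])

```text
clock: 25.85
eef_pos: [623.0, -30.1, 124.8]
tool_rot: [-3.14, -0.0, 1.633]
force: [1.3, -0.3, 0.5]
width: 76.8
```

```bash
python3 look.py w13; python3 - <<'E'
from h import *
p,d,K,R,t=grab('top','top3'); np.savez('top3.npz',p=p,d=d,K=K,R=R,t=t)
E
```

```text
t 25.85 pos [623.  -30.1 124.8] rot [-3.1402e+00 -2.0000e-04  1.6329e+00] F [ 1.3 -0.3  0.5] w 76.8
```

View pics/w13.png

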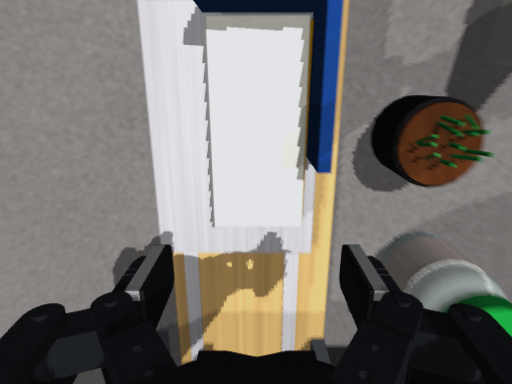

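View pics/top3.png

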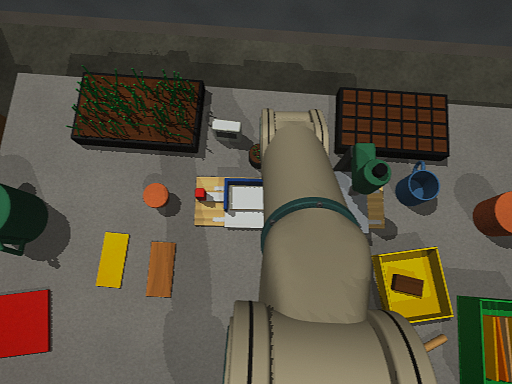

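White is stacked third. In the top view the offcut is inside the tub at (407,285), and the remaining boards haven't moved: yellow (112,260) and brown (160,269).

```bash
python3 - <<'E'
from h import *
f=np.load('w12.npz');p,d,K,R,t=[f[k] for k in 'pdKRt']
e=onplane([(403,203),(493,190),(398,0),(502,0)],6,K,R,t)[:,:2]; print(e,(e[0]+e[1])/2); v=e[0]-e[2];print(np.arctan2(v[1],v[0])); v=e[1]-e[3];print(np.arctan2(v[1],v[0])); v=e[1]-e[0];print(np.arctan2(-v[0],v[1]))
f=np.load('top3.npz');p,d,K,R,t=[f[k] for k in 'pdKRt']
for uv in [(112,260),(160,275)]:
  for tol in (6,9): c,a,s,r=boardfit(p,d,K,R,t,uv,tol=tol); print(np.round(c,1),round(a,3),np.round(s,1),r)
E
```

```text
[[487.54806069 221.09929956]
 [486.50374996 285.44660915]
 [354.33990168 218.8678947 ]
 [363.15942159 281.69807449]] [487.02590532 253.27295435]
0.016749696118047212
0.030381463752358253
0.01622785872348669
[430.8 380.9] -0.024 [ 59.2 134.3] ((431.69073486328125, 381.1728515625), (59.46016311645508, 135.22610473632812), 89.04883575439453)
[431.5 380.9] -0.025 [ 59.7 137.2] ((432.2726745605469, 380.904296875), (59.81877517700195, 137.52574157714844), 88.92192077636719)
[416.6 251.5] 0.026 [ 59.4 134.7] ((417.5366516113281, 251.63438415527344), (134.77488708496094, 59.847869873046875), 1.6234326362609863)
[682.8  27. ] -1.486 [1125.9 1367.6] ((702.0230712890625, 20.24481201171875), (1084.0362548828125, 1570.8997802734375), 4.543354511260986)
```

step_arm(deltas=[[[0.9,-12,18,10,0,0,0.117],[0.9,-12,22,0,0,0,0.117],[0.9,-12,22,0,0,0,0.117],[0.9,-12,22,0,0,0,0.117],[0.9,-12,22,0,0,0,0.117],[0.9,-12,22,0,0,0,0.117],[0.9,-12,22,0,0,0,0.117],[0.9,-12,22,0,0,0,0.117],[0.9,-12,22,0,0,0,0.117],[0.9,-12,22,0,0,0,0.117]]])

```text
clock: 26.78
eef_pos: [502.6, 186.6, 133.7]
tool_rot: [-3.141, -0.0, 2.808]
force: [-0.3, -0.3, -0.8]
width: 77.1
```

step_arm(deltas=[[[0.9,-12,22,-10,0,0,0.12],[0.9,-13,22,-15,0,0,0.12],[0.9,-13,22,-10,0,0,0.12],[0.9,0,0,0,0,0,0]]])

```text
clock: 27.12
eef_pos: [460.9, 257.0, 97.3]
tool_rot: [3.138, -0.005, -3.108]
force: [-0.1, -0.0, 0.5]
width: 76.7
```

```bash
python3 look.py w14
```

```text
t 27.12 pos [460.9 257.   97.3] rot [ 3.1382 -0.0047 -3.108 ] F [-0.1 -0.   0.5] w 76.7
```

View pics/w14.png

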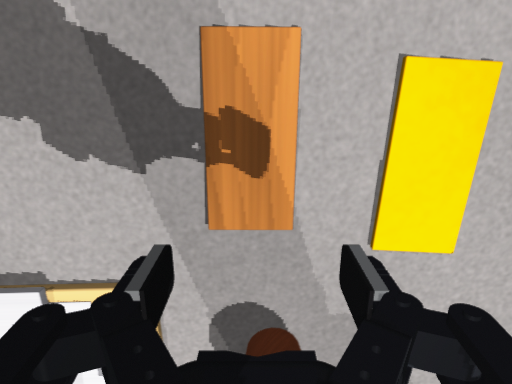

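```bash
python3 - <<'E'
from h import *
f=np.load('w14.npz');p,d,K,R,t=[f[k] for k in 'pdKRt']
for q in ([(208,230),(293,230),(201,27),(301,27)],[(372,249),(454,254),(402,55),(502,61)]):
    e=onplane(q,6,K,R,t)[:,:2]; v=(e[0]+e[1]-e[2]-e[3])/2; a=np.arctan2(v[1],v[0]); c=(e[0]+e[1])/2; print('end',c,'ang',a,'len',np.hypot(*v),'grip',c-22*np.array([np.cos(a),np.sin(a)]),'yaw',np.pi+a)
E
```

```text
end [487.85381679 253.56738922] ang 0.02606026840864727 len 138.7504992620104 grip [465.86128688 252.99412821] yaw 3.16765292199844
end [501.97210789 379.44786827] ang -0.004862006403019471 len 139.12522105181154 grip [479.97236792 379.55483199] yaw 3.1367306471867735
```

Brown is at columns 205–297 with its near end at row 230. I'll correct by (+5, −4) and descend.

step_arm(deltas=[[[0.88,4,-4,-38,0,0,-0.008],[0.88,0,0,-35,0,0,0],[0.88,0,0,-12,0,0,0],[0.88,0,0,-6,0,0,0],[0.88,0,0,0,0,0,0],[0.88,0,0,0,0,0,0]]])

```text
clock: 27.67
eef_pos: [470.1, 247.7, 8.5]
tool_rot: [3.141, 0.001, -3.129]
force: [-0.3, -0.2, -0.3]
width: 74.8
```

step_arm(deltas=[[[0.88,-4,5,0,0,0,0.013],[0.88,0,0,-4,0,0,0],[0.88,0,0,0,0,0,0]]])

```text
clock: 27.92
eef_pos: [465.5, 253.6, 4.6]
tool_rot: [3.14, 0.001, -3.115]
force: [-0.5, -0.0, -1.1]
width: 74.9
```

step_arm(deltas=[[[0.6,0,0,-0.4,0,0,0],[0.6,0,0,0,0,0,0],[0.6,0,0,0,0,0,0]]])

```text
clock: 28.17
eef_pos: [465.7, 253.0, 4.7]
tool_rot: [3.141, 0.001, -3.115]
force: [-1.5, -1.5, 7.9]
width: 61.7
```

step_arm(deltas=[[[0,0,0,5,0,0,0],[0,0,0,25,0,0,0],[0,0,0,35,0,0,0],[0,0,0,35,0,0,0],[0,8,-18,20,0,0,-0.118],[0,12,-22,0,0,0,-0.118],[0,12,-22,0,0,0,-0.118],[0,12,-22,0,0,0,-0.118],[0,12,-22,0,0,0,-0.118],[0,12,-22,0,0,0,-0.118]]])

```text
clock: 29.0
eef_pos: [533.9, 123.4, 124.1]
tool_rot: [3.141, 0.0, 2.454]
force: [1.0, -0.5, -1.3]
width: 61.2
```

step_arm(deltas=[[[0,12,-22,0,0,0,-0.118],[0,12,-22,0,0,0,-0.118],[0,12,-22,0,0,0,-0.118],[0,13,-22,0,0,0,-0.118],[0,13,-22,0,0,0,-0.118],[0,13,-22,0,0,0,-0.118],[0,13,-22,0,0,0,-0.118],[0,10,-2,0,0,0,0],[0,0,0,-10,0,0,0],[0,0,0,0,0,0,0]]])

```text
clock: 29.83
eef_pos: [630.0, -30.7, 111.8]
tool_rot: [-3.139, -0.001, 1.634]
force: [-0.4, 0.0, -2.1]
width: 61.3
```

step_arm(deltas=[[[0,-6.5,0.7,-5,0,0,-0.003],[0,0,0,-15,0,0,0],[0,0,0,-18,0,0,0],[0,0,0,-14,0,0,0],[0,0,0,-5,0,0,0],[0,0,0,-3,0,0,0],[0,0,0,0,0,0,0]]])

```text
clock: 30.42
eef_pos: [624.1, -29.6, 53.3]
tool_rot: [-3.14, -0.001, 1.632]
force: [-0.7, -0.1, -0.1]
width: 61.3
```

step_arm(deltas=[[[0,-0.6,-0.4,-4,0,0,0],[0,0,0,-4,0,0,0],[0,0,0,0,0,0,0],[0.9,0,0,0,0,0,0],[0.9,0,0,0,0,0,0],[0.9,0,0,0,0,0,0],[0.9,0,0,20,0,0,0],[0.9,0,0,35,0,0,0],[0.9,0,0,30,0,0,0]]])

```text
clock: 31.17
eef_pos: [623.9, -30.9, 131.4]
tool_rot: [-3.14, -0.0, 1.631]
force: [0.7, -0.4, 0.2]
width: 76.9
```

```bash
python3 look.py w15; python3 - <<'E'
from h import *
p,d,K,R,t=grab('top','top4'); np.savez('top4.npz',p=p,d=d,K=K,R=R,t=t)
E
```

```text
t 31.17 pos [623.9 -30.9 131.4] rot [-3.1403e+00 -2.0000e-04  1.6308e+00] F [ 0.7 -0.4  0.2] w 76.9
```

View pics/w15.png

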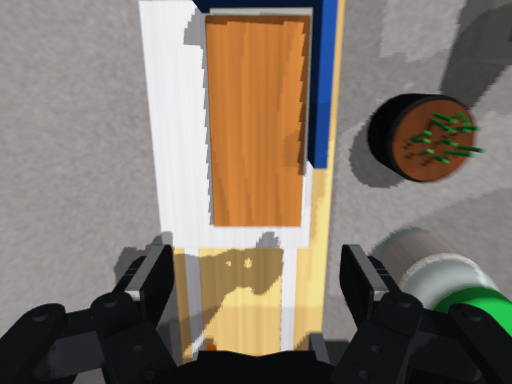

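View pics/top4.png

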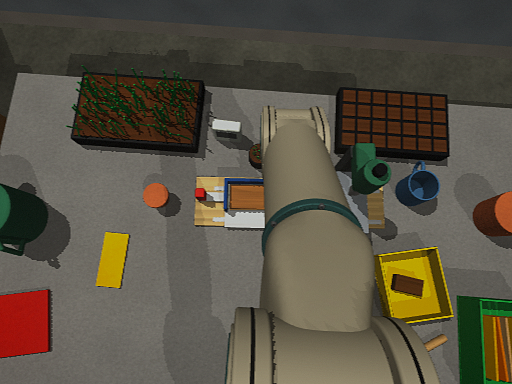

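Brown is stacked fourth. The last yellow board is still at (112,260).

step_arm(deltas=[[[0.9,-12,22,5,0,0,0.114],[0.9,-12,32,0,0,0,0.114],[0.9,-12,32,0,0,0,0.114],[0.9,-11,32,0,0,0,0.114],[0.9,-11,32,0,0,0,0.114],[0.9,-11,32,0,0,0,0.114],[0.9,-11,32,0,0,0,0.114],[0.9,-11,32,0,0,0,0.114],[0.9,-11,32,0,0,0,0.114],[0.9,-11,32,0,0,0,0.114]]])

```text
clock: 32.1
eef_pos: [510.5, 280.4, 135.4]
tool_rot: [-3.141, -0.0, 2.776]
force: [0.9, 0.7, -1.5]
width: 76.8
```

step_arm(deltas=[[[0.9,-11,32,-10,0,0,0.12],[0.9,-11,32,-15,0,0,0.12],[0.9,-8,27,-10,0,0,0.12],[0.9,0,0,0,0,0,0],[0.9,0,0,0,0,0,0],[0.9,0,0,0,0,0,0]]])

```text
clock: 32.6
eef_pos: [481.5, 369.1, 100.1]
tool_rot: [-3.14, -0.0, 3.13]
force: [0.1, -0.4, -0.9]
width: 76.6
```

```bash
python3 look.py w16
```

```text
t 32.6 pos [481.5 369.1 100.1] rot [-3.1401e+00 -4.0000e-04  3.1296e+00] F [ 0.1 -0.4 -0.9] w 76.6
```

View pics/w16.png

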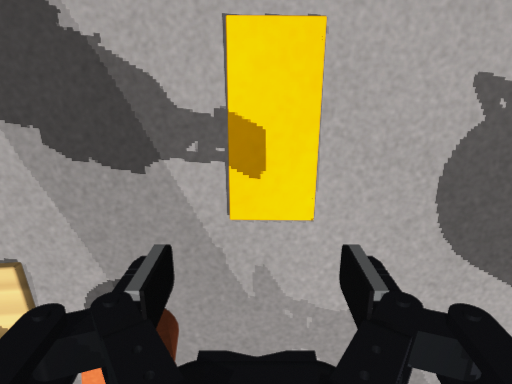

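```bash
python3 - <<'E'
from h import *
f=np.load('w16.npz');p,d,K,R,t=[f[k] for k in 'pdKRt']
e=onplane([(230,219),(314,220),(225,15),(326,16)],6,K,R,t)[:,:2]; v=(e[0]+e[1]-e[2]-e[3])/2; a=np.arctan2(v[1],v[0]); c=(e[0]+e[1])/2; print('end',c,'ang',a,'len',np.hypot(*v),'grip',c-22*np.array([np.cos(a),np.sin(a)]),'yaw',np.pi+a)
E
```

```text
end [501.51656934 380.34721237] ang -0.013439175764987581 len 138.31871280835128 grip [479.51855604 380.64286534] yaw 3.1281534778248057
```

step_arm(deltas=[[[0.88,-2,11.5,-38,0,0,0],[0.88,0,0,-35,0,0,0],[0.88,0,0,-12,0,0,0],[0.88,0,0,-7,0,0,0],[0.88,0,0,0,0,0,0],[0.88,0,0,0,0,0,0]]])

```text
clock: 33.15
eef_pos: [480.4, 381.4, 9.7]
tool_rot: [3.141, 0.001, 3.129]
force: [0.1, -0.3, 0.1]
width: 75.2
```

step_arm(deltas=[[[0.88,-0.8,-0.6,-5.3,0,0,0],[0.88,0,0,0,0,0,0],[0.88,0,0,0,0,0,0]]])

```text
clock: 33.4
eef_pos: [479.0, 381.1, 4.2]
tool_rot: [3.141, 0.001, 3.13]
force: [-0.7, 0.4, -0.2]
width: 75.0
```

step_arm(deltas=[[[0.6,0,0,-0.2,0,0,0],[0.6,0,0,0,0,0,0],[0.6,0,0,0,0,0,0]]])

```text
clock: 33.65
eef_pos: [479.0, 381.3, 4.5]
tool_rot: [3.141, 0.001, 3.131]
force: [-0.6, -1.4, 7.7]
width: 61.6
```

step_arm(deltas=[[[0,0,0,5,0,0,0],[0,0,0,25,0,0,0],[0,0,0,35,0,0,0],[0,0,0,35,0,0,0],[0,8,-20,25,0,0,-0.1],[0,10,-31,0,0,0,-0.115],[0,11,-33,0,0,0,-0.115],[0,11,-33,0,0,0,-0.115],[0,11,-33,0,0,0,-0.115],[0,11,-33,0,0,0,-0.115]]])

```text
clock: 34.48
eef_pos: [540.9, 196.5, 128.8]
tool_rot: [3.141, 0.0, 2.45]
force: [-0.5, 0.3, -1.4]
width: 60.9
```

step_arm(deltas=[[[0,11,-33,0,0,0,-0.115],[0,12,-33,0,0,0,-0.115],[0,12,-33,0,0,0,-0.115],[0,12,-33,0,0,0,-0.115],[0,12,-33,0,0,0,-0.115],[0,12,-33,0,0,0,-0.115],[0,12,-25,0,0,0,-0.115],[0,0,0,-10,0,0,0],[0,0,0,0,0,0,0],[0,0,0,0,0,0,0]]])

```text
clock: 35.32
eef_pos: [622.7, -23.9, 117.7]
tool_rot: [-3.14, -0.002, 1.652]
force: [0.7, -0.1, -0.0]
width: 61.2
```

step_arm(deltas=[[[0,0.5,-6,-5,0,0,-0.021],[0,0,0,-15,0,0,0],[0,0,0,-18,0,0,0],[0,0,0,-15,0,0,0],[0,0,0,-5,0,0,0],[0,0,0,-4,0,0,0],[0,0,0,0,0,0,0]]])

```text
clock: 35.9
eef_pos: [623.8, -30.3, 55.8]
tool_rot: [-3.141, -0.0, 1.631]
force: [-0.0, -0.4, -0.5]
width: 61.3
```

step_arm(deltas=[[[0,0,0,-3.5,0,0,0],[0,0,0,-1.5,0,0,0],[0,0,0,0,0,0,0],[0.9,0,0,0,0,0,0],[0.9,0,0,0,0,0,0],[0.9,0,0,0,0,0,0],[0.9,0,0,20,0,0,0],[0.9,0,0,35,0,0,0],[0.9,0,0,30,0,0,0]]])

```text
clock: 36.65
eef_pos: [623.6, -31.0, 136.9]
tool_rot: [-3.14, -0.0, 1.63]
force: [-0.4, 0.2, 0.3]
width: 76.6
```

```bash
python3 look.py w17; python3 - <<'E'
from h import *
f=np.load('w17.npz');p,d,K,R,t=[f[k] for k in 'pdKRt']
W=cloud(d,K,R,t);L=np.full(W.shape[:2]+(2,),np.nan);L=loc(W.reshape(-1,3)).reshape(384,512,2)
for z0 in range(16,75,6):
    m=(W[...,2]>z0-3)&(W[...,2]<z0+3)&(L[...,0]>-90)&(L[...,0]<30)&(L[...,1]>-80)&(L[...,1]<68); print(z0,m.sum())
m=(W[...,2]>46)&(W[...,2]<56)&(L[...,0]>-50)&(L[...,0]<33)&(L[...,1]>-85)&(L[...,1]<72)
vv,uu=np.nonzero(m);Q=loc(onplane(np.stack([uu,vv],-1),50,K,R,t));print(cv2.minAreaRect(Q.astype(np.float32)),np.percentile(Q,[.5,99.5],axis=0))
E
```

```text
t 36.65 pos [623.6 -31.  136.9] rot [-3.1403e+00 -2.0000e-04  1.6298e+00] F [-0.4  0.2  0.3] w 76.6
16 4265
22 6869
28 0
34 212
40 271
46 8859
52 10955
58 0
64 0
70 0
((-3.0911407470703125, -2.0509719848632812), (73.6942367553711, 146.496337890625), 0.020819149911403656) [[-33.74682521 -74.50301708]
 [ 33.11450987  70.58601138]]
```

View pics/w17.png

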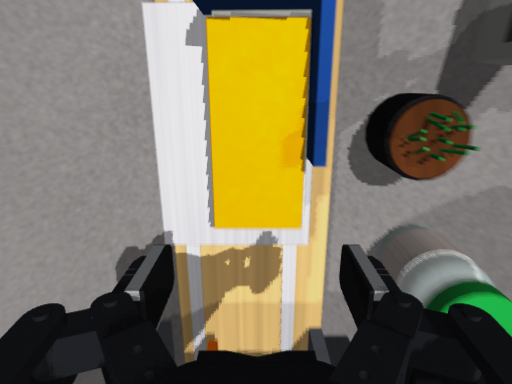

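All five boards are stacked (the top yellow at columns 208–305), with about 4 mm of gap at the end fence. Next I tap with closed fingers, first along +y.

step_arm(deltas=[[[0,2,-15,0,0,0,0],[0,2,-15,0,0,0,0],[0,2.5,-16,0,0,0,0],[0,0,0,-20,0,0,0],[0,0,0,-30,0,0,0],[0,0,0,-20,0,0,0],[0,0,0,-10,0,0,0],[0,0,0,0,0,0,0]]])

```text
clock: 37.37
eef_pos: [627.6, -78.6, 52.3]
tool_rot: [-3.134, -0.0, 1.628]
force: [-0.6, 0.6, -0.2]
width: -0.1
```

```bash
python3 look.py w18
```

```text
t 37.37 pos [627.6 -78.6  52.3] rot [-3.1344e+00 -2.0000e-04  1.6282e+00] F [-0.6  0.6 -0.2] w -0.1
```

View pics/w18.png

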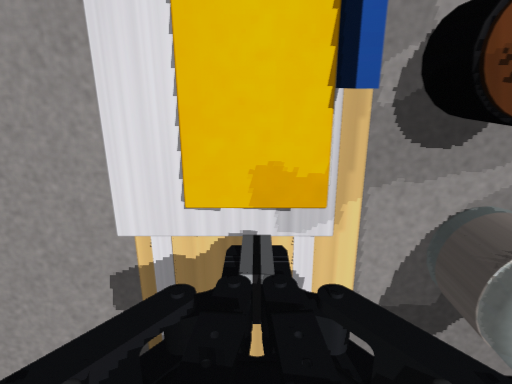

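The closed fingers stand behind the stack's end (row 207), centred at about column 256. Going down to floor level.

step_arm(deltas=[[[0,2,0,-12,0,0,0],[0,0,0,-6,0,0,0],[0,0,0,-2,0,0,0],[0,0,0,0,0,0,0]]])

```text
clock: 37.75
eef_pos: [632.3, -77.0, 35.8]
tool_rot: [-3.141, -0.0, 1.63]
force: [-0.3, -0.1, 0.2]
width: 0.2
```

step_arm(deltas=[[[0,-1.5,0,-3,0,0,0],[0,0,0,-1.5,0,0,0],[0,0,0,0,0,0,0]]])

```text
clock: 38.0
eef_pos: [630.8, -77.0, 31.6]
tool_rot: [-3.141, -0.0, 1.63]
force: [-0.6, -0.6, 0.6]
width: 0.0
```

step_arm(deltas=[[[0,-0.2,3,-1.2,0,0,0],[0,-0.2,3,0,0,0,0],[0,-0.2,3,0,0,0,0],[0,-0.1,2,0,0,0,0],[0,-0.1,2,0,0,0,0],[0,-0.1,1,0,0,0,0],[0,-0.1,1,0,0,0,0]]])

```text
clock: 38.58
eef_pos: [630.2, -62.5, 30.6]
tool_rot: [3.141, 0.001, 1.63]
force: [0.3, -2.0, 0.5]
width: -0.3
```

step_arm(deltas=[[[0,-0.1,1,0,0,0,0],[0,-0.1,1,0,0,0,0],[0,-0.1,1,0,0,0,0],[0,0,0,0,0,0,0]]])

```text
clock: 38.92
eef_pos: [629.8, -59.5, 30.5]
tool_rot: [3.141, 0.001, 1.629]
force: [-0.4, -2.8, 1.2]
width: 0.4
```

step_arm(deltas=[[[0,-0.1,1,0,0,0,0],[0,0,0.7,0,0,0,0],[0,0,0.7,0,0,0,0],[0,0,0,0,0,0,0]]])

```text
clock: 39.25
eef_pos: [629.7, -58.4, 30.5]
tool_rot: [3.142, 0.002, 1.629]
force: [-0.5, -5.7, 0.1]
width: 0.1
```

step_arm(deltas=[[[0,0,1,0,0,0,0],[0,0,1,0,0,0,0],[0,0,0,0,0,0,0],[0,0,0,0,0,0,0]]])

```text
clock: 39.58
eef_pos: [629.5, -58.3, 30.5]
tool_rot: [-3.141, 0.004, 1.628]
force: [1.3, -8.4, 0.2]
width: -0.1
```

The y tap is flush: the force rose to 8 N and the TCP stopped at local y = −81, matching a flush stack. Next is the x tap from the −x side.

step_arm(deltas=[[[0,0.3,-6,0,0,0,0],[0,0.3,-6,0,0,0,0],[0,0,0,30,0,0,0],[0,0,0,35,0,0,0.12],[0,-4,0,0,0,0,0.121],[0,-5,8,0,0,0,0.121],[0,-6,12,0,0,0,0.121],[0,-6,12,0,0,0,0.121],[0,-6,12,0,0,0,0.121],[0,-6,12,0,0,0,0.121]]])

```text
clock: 40.42
eef_pos: [596.8, -8.9, 95.5]
tool_rot: [3.14, -0.001, 2.483]
force: [0.3, -0.5, 0.3]
width: -0.0
```

step_arm(deltas=[[[0,-6,12,0,0,0,0.121],[0,-6,12,0,0,0,0.121],[0,-6,12,0,0,0,0.121],[0,-6,8,0,0,0,0.121],[0,-5,0,0,0,0,0.121],[0,0,0,0,0,0,0.121],[0,0,0,0,0,0,0],[0,0,0,0,0,0,0]]])

```text
clock: 41.08
eef_pos: [568.2, 34.0, 95.4]
tool_rot: [3.14, -0.0, -3.084]
force: [-0.2, -0.5, 0.2]
width: 0.1
```

```bash
python3 look.py w19
```

```text
t 41.08 pos [568.2  34.   95.4] rot [ 3.1403e+00 -3.0000e-04 -3.0844e+00] F [-0.2 -0.5  0.2] w 0.1
```

View pics/w19.png

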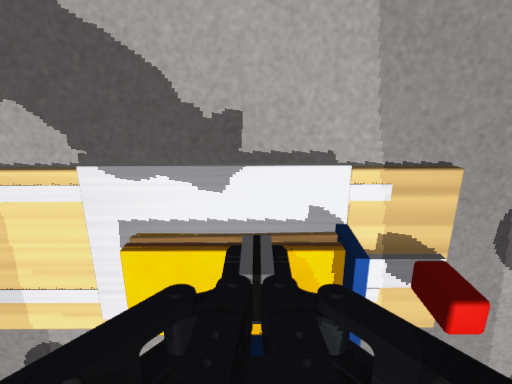

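The view shows the stack's −x face at row 245, square, with the fingers in front of it. Descending for the x tap at about local y = 5.

step_arm(deltas=[[[0,-3,-10,-15,0,0,0],[0,0,0,-20,0,0,0],[0,0,0,-15,0,0,0],[0,0,0,-8,0,0,0],[0,0,0,-3,0,0,0],[0,0,0,0,0,0,0]]])

```text
clock: 41.63
eef_pos: [565.1, 23.7, 34.0]
tool_rot: [3.141, -0.001, -3.082]
force: [0.3, 0.3, 0.2]
width: -0.4
```

step_arm(deltas=[[[0,3,0.2,-2,0,0,0],[0,3,0.2,-1.5,0,0,0],[0,2,0.1,0,0,0,0],[0,2,0.1,0,0,0,0],[0,1,0.1,0,0,0,0],[0,1,0.1,0,0,0,0],[0,0,0,0,0,0,0]]])

```text
clock: 42.22
eef_pos: [577.2, 24.1, 31.0]
tool_rot: [-3.142, -0.0, -3.082]
force: [-0.9, 0.2, -0.2]
width: 0.1
```

step_arm(deltas=[[[0,1,0.1,0,0,0,0],[0,1,0.1,0,0,0,0],[0,1,0.1,0,0,0,0],[0,0,0,0,0,0,0]]])

```text
clock: 42.55
eef_pos: [579.8, 24.4, 30.8]
tool_rot: [-3.141, -0.001, -3.081]
force: [-1.8, 0.2, 0.1]
width: -0.2
```

step_arm(deltas=[[[0,1,0.1,0,0,0,0],[0,1,0,0,0,0,0],[0,1,0,0,0,0,0],[0,0,0,0,0,0,0]]])

```text
clock: 42.88
eef_pos: [580.7, 24.3, 30.6]
tool_rot: [-3.141, -0.005, -3.081]
force: [-6.3, 0.1, 4.2]
width: -0.0
```

step_arm(deltas=[[[0,1,0,0,0,0,0],[0,0.8,0,0,0,0,0],[0,0,0,0,0,0,0],[0,0,0,0,0,0,0]]])

```text
clock: 43.22
eef_pos: [580.7, 24.3, 30.4]
tool_rot: [-3.14, -0.008, -3.081]
force: [-10.4, 0.7, 7.3]
width: -0.0
```

step_arm(deltas=[[[0,-4,0,0,0,0,0],[0,-6,0,0,0,0,0],[0,-6,0,10,0,0,0],[0,0,0,35,0,0,0],[0,0,0,38,0,0,0],[0,-20,-20,20,0,0,-0.12],[0,-30,-20,10,0,0,-0.12],[0,-30,-20,0,0,0,-0.12],[0,0,0,0,0,0,0],[0,0,0,0,0,0,0]]])

```text
clock: 44.05
eef_pos: [488.1, -37.0, 145.1]
tool_rot: [-3.14, 0.002, 2.84]
force: [1.3, 0.9, 0.2]
width: 0.2
```

```bash
python3 look.py w20; python3 - <<'E'
from h import *
p,d,K,R,t=grab('top','top5'); np.savez('top5.npz',p=p,d=d,K=K,R=R,t=t)
a=p[150:250,180:400,::-1];cv2.imwrite('pics/top5z.png',cv2.resize(a,None,fx=3.6,fy=3.6,interpolation=cv2.INTER_CUBIC))
E
```

```text
t 44.05 pos [488.1 -37.  145.1] rot [-3.1404e+00  1.7000e-03  2.8400e+00] F [1.3 0.9 0.2] w 0.2
```

View pics/w20.png

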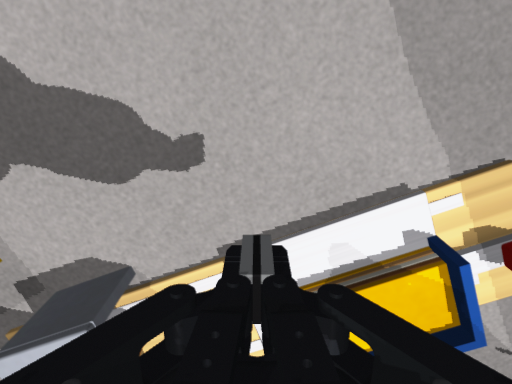

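View pics/top5z.png

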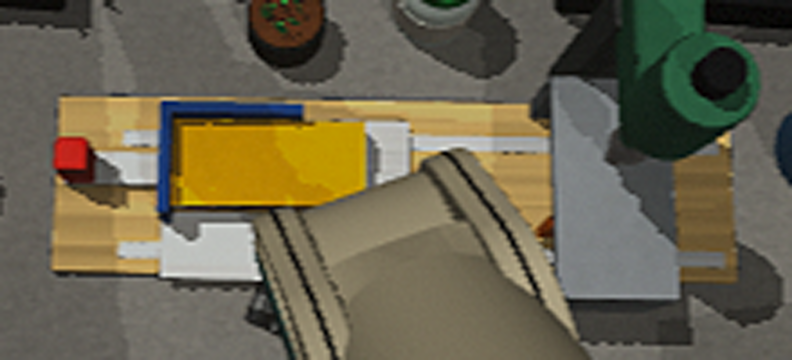

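The stack looks square against both fences in the top view. I'll repeat the y tap lightly and check from above on the way.

step_arm(deltas=[[[0,14,-4,0,0,0,-0.121],[0,14,-4,0,0,0,-0.121],[0,14,-4,0,0,0,-0.121],[0,14,-4,0,0,0,-0.121],[0,14,-4,0,0,0,-0.121],[0,14,-4,0,0,0,-0.121],[0,14,-4,0,0,0,-0.121],[0,14,-4,0,0,0,-0.121],[0,14,-4,0,0,0,-0.121],[0,14,-4,0,0,0,-0.121]]])

```text
clock: 44.98
eef_pos: [631.1, -73.9, 143.7]
tool_rot: [3.14, -0.001, 1.629]
force: [0.6, -0.2, -0.6]
width: 0.2
```

step_arm(deltas=[[[0,0,0,0,0,0,0],[0,0,0,0,0,0,0]]])

```text
clock: 45.15
eef_pos: [630.1, -74.1, 143.4]
tool_rot: [3.141, -0.001, 1.636]
force: [-0.9, 0.2, -0.5]
width: -0.1
```

```bash
python3 look.py w21
```

```text
t 45.15 pos [630.1 -74.1 143.4] rot [ 3.1411e+00 -5.0000e-04  1.6361e+00] F [-0.9  0.2 -0.5] w -0.1
```

View pics/w21.png

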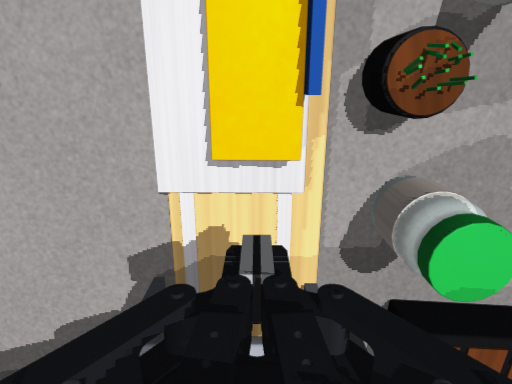

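step_arm(deltas=[[[0,0,-4,-30,0,0,-0.005],[0,0,0,-38,0,0,0],[0,0,0,-25,0,0,0],[0,0,0,-12,0,0,0],[0,0,0,-4,0,0,0],[0,0,0,0,0,0,0],[0,0,0,0,0,0,0]]])

```text
clock: 45.78
eef_pos: [630.1, -79.2, 36.3]
tool_rot: [3.139, -0.0, 1.628]
force: [0.4, -0.2, -0.2]
width: 0.1
```

step_arm(deltas=[[[0,-0.2,3,-4,0,0,0],[0,-0.2,3,-1.5,0,0,0],[0,-0.2,4,0,0,0,0],[0,-0.2,4,0,0,0,0],[0,-0.1,2,0,0,0,0],[0,-0.1,2,0,0,0,0],[0,0,1,0,0,0,0],[0,0,0,0,0,0,0]]])

```text
clock: 46.45
eef_pos: [628.1, -60.0, 29.5]
tool_rot: [3.141, -0.0, 1.627]
force: [-0.1, 0.7, -0.1]
width: -0.2
```

step_arm(deltas=[[[0,0,1,0,0,0,0],[0,0,1,0,0,0,0],[0,0,1,0,0,0,0],[0,0,0,0,0,0,0]]])

```text
clock: 46.78
eef_pos: [628.0, -58.5, 29.4]
tool_rot: [-3.141, 0.001, 1.626]
force: [-0.4, -2.7, 0.6]
width: -0.1
```

step_arm(deltas=[[[0,0,1,0,0,0,0],[0,0,1,0,0,0,0],[0,0,0,0,0,0,0],[0,0,0,0,0,0,0]]])

```text
clock: 47.12
eef_pos: [627.9, -58.3, 29.4]
tool_rot: [-3.141, 0.003, 1.625]
force: [-0.1, -5.8, 0.1]
width: -0.3
```

Both axes are flush: the second y tap made contact at the same TCP y of −58.4. Next I retreat and go to the handle.

step_arm(deltas=[[[0,0.3,-6,0,0,0,0],[0,0.3,-8,0,0,0,0],[0,0,0,30,0,0,0],[0,0,0,38,0,0,0],[0,0,0,30,0,0,0],[0.5,-2,33,0,0,0,0],[0.9,-2,35,0,0,0,0],[0.9,-2,35,0,0,0,0],[0.9,-2,35,0,0,0,0],[0.9,-2,35,0,0,0,0]]])

```text
clock: 47.95
eef_pos: [618.4, 105.5, 127.7]
tool_rot: [3.141, -0.001, 1.627]
force: [0.6, -0.4, -0.1]
width: 60.4
```

step_arm(deltas=[[[0.9,-2,35,0,0,0,0.005],[0.9,-1,25,0,0,0,0],[0.9,0,0,0,0,0,0],[0.9,0,0,0,0,0,0]]])

```text
clock: 48.28
eef_pos: [615.0, 166.6, 127.4]
tool_rot: [-3.141, -0.002, 1.636]
force: [0.4, -0.5, 0.4]
width: 76.5
```

```bash
python3 look.py w22; python3 - <<'E'
from h import *
p,d,K,R,t=grab('top','top6'); np.savez('top6.npz',p=p,d=d,K=K,R=R,t=t)
W=cloud(d,K,R,t)
a=p[150:250,180:400,::-1];cv2.imwrite('pics/top6z.png',cv2.resize(a,None,fx=3.6,fy=3.6,interpolation=cv2.INTER_CUBIC))
L=loc(W.reshape(-1,3)).reshape(384,512,2)
h=cv2.cvtColor(p,cv2.COLOR_RGB2HSV)
m=(h[...,0]>20)&(h[...,0]<30)&(h[...,1]>200)&(W[...,2]>44)&(abs(L[...,0])<45)&(abs(L[...,1])<85)
vv,uu=np.nonzero(m);Q=loc(onplane(np.stack([uu,vv],-1),50,K,R,t));print(len(uu),cv2.minAreaRect(Q.astype(np.float32)))
E
```

```text
t 48.28 pos [615.  166.6 127.4] rot [-3.1414e+00 -1.9000e-03  1.6363e+00] F [ 0.4 -0.5  0.4] w 76.5
1151 ((-0.4008045196533203, -0.175933837890625), (136.1925048828125, 62.915470123291016), 89.5587158203125)
```

View pics/w22.png

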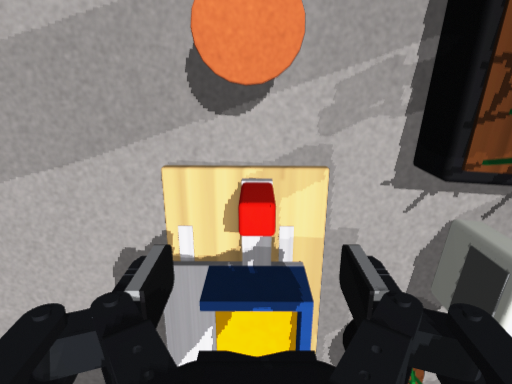

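View pics/top6z.png

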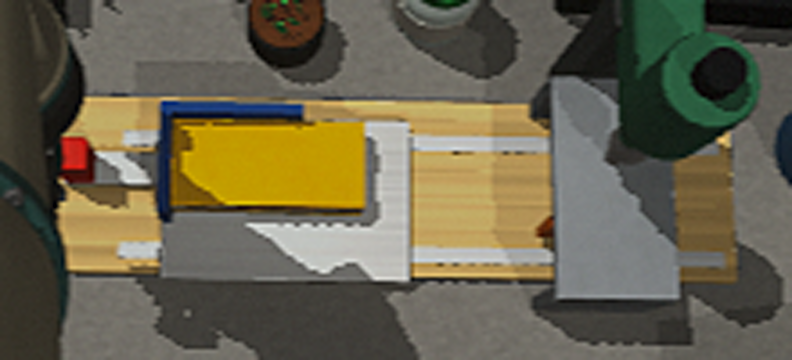

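The top view fits the top board at local (−0.4, −0.2) mm, so it's flush. The handle is at (257,212) in the wrist view, between the fingers. Gripping it.

step_arm(deltas=[[[0.9,1,-2,-30,0,0,-0.005],[0.9,0,0,-30,0,0,0],[0.9,0,0,-12,0,0,0],[0.9,0,0,-4,0,0,0],[0.9,0,0,0,0,0,0],[0.15,0,0,0,0,0,0],[0.15,0,0,0,0,0,0],[0.15,0,0,0,0,0,0],[0.15,0,0,0,0,0,0]]])

```text
clock: 49.13
eef_pos: [617.4, 161.9, 52.7]
tool_rot: [3.14, -0.001, 1.627]
force: [0.2, 0.1, 0.5]
width: 28.5
```

step_arm(deltas=[[[0,0,0,0,0,0,0],[0,0,0,0,0,0,0],[0,0,0,0,0,0,0],[0,0.1,-1,0,0,0,0],[0,0.1,-2,0,0,0,0],[0,0.2,-3,0,0,0,0],[0,0.2,-4,0,0,0,0],[0,0.3,-5,0,0,0,0]]])

```text
clock: 49.8
eef_pos: [616.3, 149.3, 52.6]
tool_rot: [-3.14, -0.003, 1.629]
force: [-3.5, 3.0, 5.2]
width: 22.8
```

step_arm(deltas=[[[0,0.4,-6,0,0,0,0],[0,0.4,-7,0,0,0,0],[0,0.5,-8,0,0,0,0],[0,0.5,-8,0,0,0,0],[0,0.5,-8,0,0,0,0],[0,0.5,-8,0,0,0,0],[0,0.5,-8,0,0,0,0],[0,0.4,-7,0,0,0,0],[0,0.4,-6,0,0,0,0],[0,0.3,-5,0,0,0,0]]])

```text
clock: 50.63
eef_pos: [620.7, 77.0, 52.6]
tool_rot: [-3.14, -0.002, 1.628]
force: [-3.7, 3.1, 7.1]
width: 22.9
```

```bash
python3 look.py w23; python3 - <<'E'
from h import *
p,d,K,R,t=grab('top','top7')
a=p[130:250,180:420,::-1];cv2.imwrite('pics/top7z.png',cv2.resize(a,None,fx=3.3,fy=3.3,interpolation=cv2.INTER_CUBIC))
E
```

```text
t 50.63 pos [620.7  77.   52.6] rot [-3.1398e+00 -1.7000e-03  1.6280e+00] F [-3.7  3.1  7.1] w 22.9
```

View pics/top7z.png

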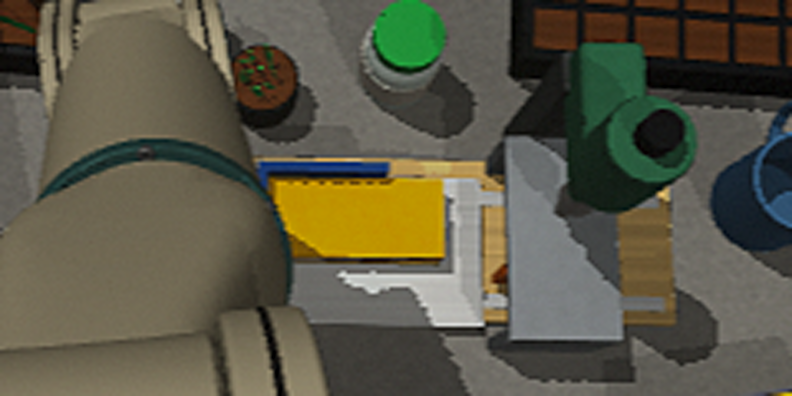

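View pics/w23.png

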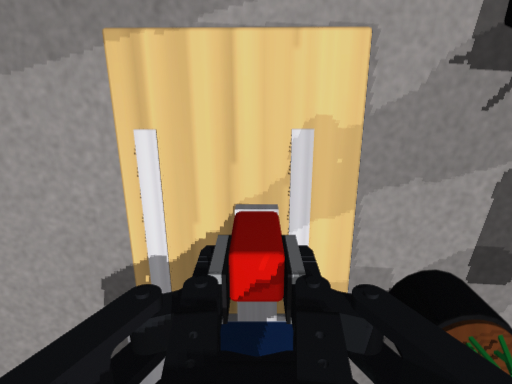

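The stack is still square with the sled part-way in. Before going on, I'll check the drill head's clearance to the wrist at the end of travel.

```bash
python3 - <<'E'
from h import *
for n in ['top0','top2','top6']:
    f=np.load(n+'.npz');d=f['d'];K=f['K'];R=f['R'] if 'R' in f else cv2.Rodrigues(f['r'])[0];t=f['t'].reshape(3)
    W=cloud(d,K,R,t);m=(W[...,2]>100)&(W[...,1]<-100)&(W[...,1]>-330)&(W[...,0]>520)&(W[...,0]<760)
    P=W[m]
    for z0 in range(100,330,30):
        q=P[(P[:,2]>=z0)&(P[:,2]<z0+30)]
        if len(q)>5: print(n,z0,len(q),'y',np.percentile(q[:,1],[1,99]).round(),'x',np.percentile(q[:,0],[1,99]).round())
E
```

```text
top0 100 81 y [-220. -106.] x [625. 758.]
top0 130 98 y [-222. -188.] x [625. 723.]
top0 160 78 y [-214. -188.] x [623. 722.]
top0 190 174 y [-226. -188.] x [611. 722.]
top0 220 565 y [-233. -190.] x [611. 721.]
top0 250 147 y [-231. -190.] x [610. 653.]
top0 280 519 y [-242. -190.] x [611. 663.]
top0 310 134 y [-229. -206.] x [627. 650.]
top2 100 81 y [-221. -102.] x [625. 759.]
top2 130 99 y [-222. -188.] x [625. 722.]
top2 160 75 y [-215. -188.] x [624. 722.]
top2 190 181 y [-225. -188.] x [611. 721.]
top2 220 564 y [-234. -190.] x [611. 721.]
top2 250 151 y [-232. -190.] x [610. 653.]
top2 280 518 y [-242. -190.] x [611. 663.]
top2 310 133 y [-228. -206.] x [627. 650.]
top6 100 82 y [-216. -102.] x [625. 757.]
top6 130 101 y [-221. -188.] x [625. 723.]
top6 160 80 y [-213. -188.] x [624. 722.]
top6 190 172 y [-226. -188.] x [611. 722.]
top6 220 569 y [-234. -190.] x [611. 721.]
top6 250 149 y [-231. -190.] x [611. 652.]
top6 280 514 y [-242. -191.] x [611. 663.]
top6 310 133 y [-229. -206.] x [627. 649.]
```

There's 110 mm of clearance from the drill head (its face is at y = −188). Continuing.

step_arm(deltas=[[[0,0.2,-3,0,0,0,0],[0,0.3,-5,0,0,0,0],[0,0.4,-7,0,0,0,0],[0,0.5,-8,0,0,0,0],[0,0.5,-8,0,0,0,0],[0,0.5,-8,0,0,0,0],[0,0.5,-8,0,0,0,0],[0,0.4,-7,0,0,0,0],[0,0.4,-6,0,0,0,0],[0,0.3,-5,0,0,0,0]]])

```text
clock: 51.57
eef_pos: [624.7, 11.8, 52.6]
tool_rot: [-3.14, -0.001, 1.628]
force: [-5.4, 3.1, 7.2]
width: 22.9
```

step_arm(deltas=[[[0,0.1,-4,0,0,0,0],[0,0.3,-6,0,0,0,0],[0,0.4,-7,0,0,0,0],[0,0.4,-8,0,0,0,0],[0,0.4,-8,0,0,0,0],[0,0.4,-8,0,0,0,0],[0,0.4,-7,0,0,0,0],[0,0.3,-6,0,0,0,0],[0,0.3,-5,0,0,0,0],[0,0.2,-4,0,0,0,0]]])

```text
clock: 52.4
eef_pos: [628.5, -51.3, 52.6]
tool_rot: [-3.141, -0.001, 1.628]
force: [-2.9, 3.2, 7.4]
width: 23.0
```

step_arm(deltas=[[[0,0.2,-4,0,0,0,0],[0,0.2,-4,0,0,0,0],[0,0.2,-3,0,0,0,0],[0,0.2,-3,0,0,0,0],[0,0.1,-2,0,0,0,0],[0,0.1,-2,0,0,0,0],[0,0.1,-2,0,0,0,0]]])

```text
clock: 52.98
eef_pos: [629.7, -70.8, 52.6]
tool_rot: [-3.141, -0.002, 1.628]
force: [-2.8, 3.6, 6.2]
width: 22.9
```

step_arm(deltas=[[[0,0.1,-2,0,0,0,0],[0,0.1,-1.5,0,0,0,0],[0,0.1,-1,0,0,0,0],[0,0.1,-1,0,0,0,0],[0,0.1,-1,0,0,0,0],[0,0,-1,0,0,0,0]]])

```text
clock: 53.48
eef_pos: [630.2, -77.9, 52.6]
tool_rot: [-3.141, -0.002, 1.628]
force: [-3.5, 5.4, 6.6]
width: 23.0
```

step_arm(deltas=[[[0,0.1,-1,0,0,0,0],[0,0.1,-1,0,0,0,0],[0,0.1,-1,0,0,0,0],[0,0,0,0,0,0,0]]])

```text
clock: 53.82
eef_pos: [630.2, -77.9, 52.6]
tool_rot: [-3.14, -0.005, 1.629]
force: [-4.3, 7.3, 8.0]
width: 23.1
```

The sled has reached its end stop: the TCP stays at −77.9, 240 mm from where it was gripped, and the force is rising. Next I let go and inspect.

step_arm(deltas=[[[0,0,0,0,0,0,0],[0,0,0.5,0,0,0,0],[0.4,0,0,0,0,0,0],[0.9,0,0,0,0,0,0],[0.9,0,0,0,0,0,0],[0.9,0,0,0,0,0,0],[0.9,0,0,25,0,0,0],[0.9,0,0,38,0,0,0],[0.9,0,0,35,0,0,0],[0.9,0,0,0,0,0,0]]])

```text
clock: 54.65
eef_pos: [635.9, -83.3, 156.5]
tool_rot: [3.129, 0.002, 1.626]
force: [1.4, -0.5, 0.5]
width: 76.7
```

```bash
python3 look.py w24
```

```text
t 54.65 pos [635.9 -83.3 156.5] rot [3.1289e+00 2.2000e-03 1.6258e+00] F [ 1.4 -0.5  0.5] w 76.7
```

View pics/w24.png

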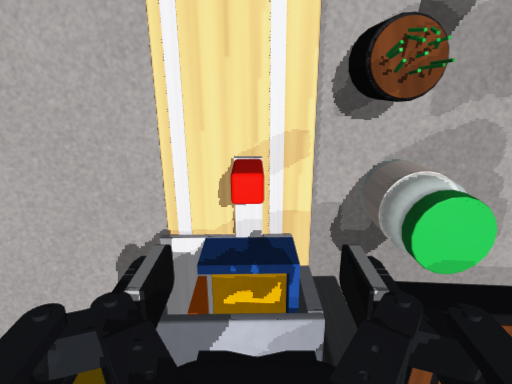

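The sled is home with the handle free, and the stack's end is visible in front of the arch at (250,295). I'll back off for a full check from the top.

step_arm(deltas=[[[0.9,-15,25,10,0,0,0],[0.9,-25,30,10,0,0,0],[0.9,-25,30,10,0,0,0],[0.9,-25,30,0,0,0,0],[0.9,-25,30,0,0,0,0],[0.9,-25,30,0,0,0,0],[0.9,-10,30,0,0,0,0],[0.9,0,30,0,0,0,0],[0.9,0,30,0,0,0,0],[0.9,0,0,0,0,0,0]]])

```text
clock: 55.53
eef_pos: [480.2, 189.9, 179.0]
tool_rot: [3.141, -0.005, 1.635]
force: [0.2, 0.3, 0.1]
width: 76.8
```

```bash
python3 - <<'E'
from h import *
st()
p,d,K,R,t=grab('top','top8'); np.savez('top8.npz',p=p,d=d,K=K,R=R,t=t)
a=p[130:250,220:420,::-1];cv2.imwrite('pics/top8z.png',cv2.resize(a,None,fx=4,fy=4,interpolation=cv2.INTER_CUBIC))
W=cloud(d,K,R,t);h=cv2.cvtColor(p,cv2.COLOR_RGB2HSV)
m=((h[...,0]<6)|(h[...,0]>174))&(h[...,1]>150)&(abs(W[...,0]-630)<40)&(W[...,1]<-30)&(W[...,1]>-120)&(W[...,2]>62)
vv,uu=np.nonzero(m);Q=onplane(np.stack([uu,vv],-1),70,K,R,t);print('handle',Q.mean(0))
S=SC+240*np.array([np.sin(YAW),-np.cos(YAW)])
L=W[...,:2]-S;c,s=np.cos(YAW),np.sin(YAW)
L=L@np.array([[c,-s],[s,c]])
m=(h[...,0]>20)&(h[...,0]<30)&(h[...,1]>200)&(W[...,2]>40)&(W[...,2]<56)&(abs(L[...,0])<50)&(abs(L[...,1])<90)
vv,uu=np.nonzero(m);Q=onplane(np.stack([uu,vv],-1),50,K,R,t)[:,:2]-S;Q=Q@np.array([[c,-s],[s,c]])
for a_,b_ in ((-80,-40),(40,80)):
    q=Q[(Q[:,1]>a_)&(Q[:,1]<b_)]; print(len(q),q.min(0) if len(q) else '',q.max(0) if len(q) else '')
E
```

```text
t 55.53 pos [480.2 189.9 179. ] rot [ 3.1409 -0.0047  1.6352] F [0.2 0.3 0.1] w 76.8
handle [629.06450631 -76.81632735  70.        ]
49 [-30.4318911  -68.08802359] [  6.67884639 -55.1712666 ]
207 [-29.83597728  40.01552566] [28.4464103  65.04332185]
```

View pics/top8.png

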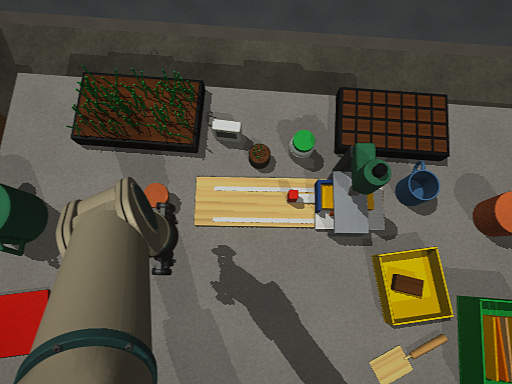

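View pics/top8z.png

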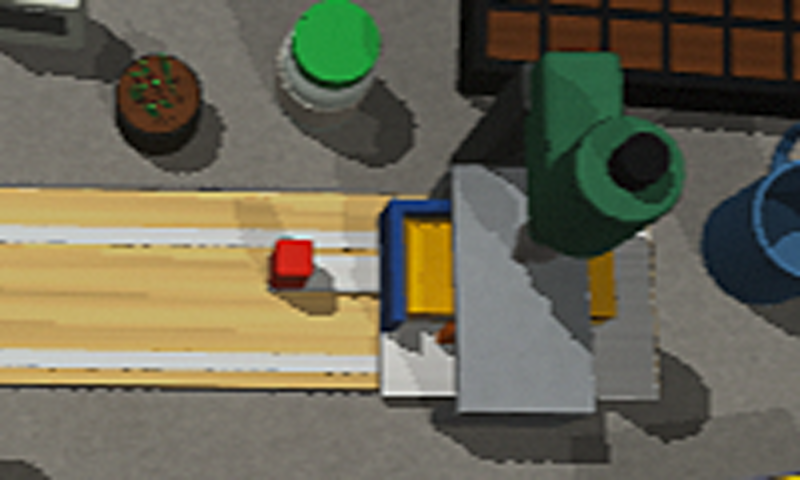

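```bash
python3 - <<'E'
from h import *
for n,c in (('top2',(616,163)),('top8',(630,-77))):
    f=np.load(n+'.npz');p,d,K,R,t=[f[k] for k in 'pdKRt'];W=cloud(d,K,R,t);h=cv2.cvtColor(p,cv2.COLOR_RGB2HSV)
    m=((h[...,0]<6)|(h[...,0]>174))&(h[...,1]>150)&(abs(W[...,0]-c[0])<20)&(abs(W[...,1]-c[1])<20)&(W[...,2]>62)
    vv,uu=np.nonzero(m);Q=onplane(np.stack([uu,vv],-1),70,K,R,t);print(n,len(uu),Q.mean(0))
# left/inner fence edge vs yellow in home image along a row band, compare with top6
for n,S in (('top6',SC),('top8',SC+240*np.array([np.sin(YAW),-np.cos(YAW)]))):
    f=np.load(n+'.npz');p,d,K,R,t=[f[k] for k in 'pdKRt'];W=cloud(d,K,R,t);h=cv2.cvtColor(p,cv2.COLOR_RGB2HSV)
    v,u=np.mgrid[0:384,0:512];c,s=np.cos(YAW),np.sin(YAW);M=np.array([[c,-s],[s,c]])
    A=((onplane(np.stack([u.ravel(),v.ravel()],-1),50,K,R,t)[:,:2]-S)@M).reshape(384,512,2)
    m=(h[...,0]>18)&(h[...,0]<30)&(h[...,1]>180)&(W[...,2]>38)&(W[...,2]<60)
    for y0 in (42,50,58,-66):
        q=A[m&(A[...,1]>y0)&(A[...,1]<y0+8)&(abs(A[...,0])<45)]
        print(n,y0,len(q),q[:,0].min().round(1) if len(q) else '',q[:,0].max().round(1) if len(q) else '')
    q=A[m&(abs(A[...,0])<20)&(abs(A[...,1])<85)];print(' y',q[:,1].min(),q[:,1].max())
E
```

```text
top2 86 [614.85091251 160.39099213  70.        ]
top8 81 [629.06450631 -76.81632735  70.        ]
top6 42 72 -31.0 30.0
top6 50 71 -31.2 29.9
top6 58 72 -31.3 29.8
top6 -66 72 -31.8 29.2
 y -68.00644299465972 67.77365645247347
top8 42 74 -32.2 28.8
top8 50 73 -32.2 28.7
top8 58 59 -29.8 28.5
top8 -66 46 -30.3 6.6
 y -68.62921998944651 65.15878540278005
```

```bash
python3 - <<'E'
from h import *
for n,S,us in (('top6',SC,(265,305)),('top8',SC+240*np.array([np.sin(YAW),-np.cos(YAW)]),(355,395))):
    f=np.load(n+'.npz');p,d,K,R,t=[f[k] for k in 'pdKRt']
    for lx in (-25,-15,-5):
        e=np.array([sw for sw in [(lx,-70),(lx,-105)]],float);c,s=np.cos(YAW),np.sin(YAW)
        w=e@np.array([[c,s],[-s,c]])+S
        pr=proj(np.c_[w,[50,20]],K,R,t); r=int(round(pr[0,1]))
        print(n,lx,'expect',pr.round(1).tolist(),'row',r); 
        a=int(pr[0,0])-6
        print('   ',a,[tuple(int(q) for q in p[r,x]) for x in range(a,a+24)])
E
```

```text
top6 -25 expect [[280.8, 204.5], [293.1, 206.6]] row 204
    274 [(196, 155, 0), (196, 152, 3), (193, 149, 0), (197, 155, 3), (197, 155, 0), (197, 155, 0), (192, 152, 8), (149, 123, 72), (96, 99, 107), (97, 98, 95), (152, 151, 147), (201, 200, 194), (191, 192, 185), (188, 187, 184), (187, 187, 182), (188, 188, 184), (187, 187, 183), (187, 187, 181), (194, 195, 192), (155, 153, 147), (147, 114, 56), (200, 163, 93), (197, 160, 95), (195, 159, 94)]
top6 -15 expect [[280.8, 200.7], [293.1, 203.0]] row 201
    274 [(194, 151, 0), (194, 152, 0), (194, 152, 0), (196, 155, 7), (195, 152, 0), (197, 155, 0), (191, 151, 5), (151, 127, 77), (100, 101, 110), (97, 98, 97), (156, 154, 150), (202, 199, 195), (192, 193, 187), (192, 192, 188), (193, 191, 188), (191, 190, 187), (189, 189, 185), (190, 191, 187), (193, 197, 195), (157, 156, 149), (149, 123, 62), (200, 174, 102), (197, 172, 102), (194, 168, 100)]
top6 -5 expect [[280.8, 196.9], [293.0, 199.3]] row 197
    274 [(194, 152, 0), (196, 157, 1), (196, 157, 1), (195, 153, 0), (194, 153, 0), (196, 156, 0), (193, 154, 8), (145, 122, 66), (94, 96, 
[... 913 characters left out ...]
6, 103), (106, 109, 104), (103, 104, 101), (103, 105, 102), (106, 109, 106), (104, 107, 103), (118, 115, 110), (128, 124, 112), (115, 113, 106), (114, 111, 105), (114, 112, 104), (119, 118, 110), (121, 118, 110), (119, 118, 110), (115, 115, 107)]
top8 -5 expect [[373.2, 198.4], [382.7, 200.8]] row 198
    367 [(107, 78, 20), (125, 87, 4), (124, 88, 14), (120, 85, 6), (120, 85, 1), (124, 86, 0), (121, 100, 70), (103, 108, 112), (108, 108, 108), (108, 107, 105), (110, 109, 107), (107, 106, 104), (105, 106, 104), (104, 106, 103), (108, 107, 106), (120, 114, 95), (126, 118, 91), (116, 112, 106), (113, 109, 102), (111, 110, 102), (113, 110, 104), (113, 110, 104), (111, 108, 102), (117, 116, 109)]
```

In the home position, the stack end and the sled floor end sit 9.3 px apart against 9.5 px expected. The stack is flush to about 0.5 mm and the sled is at about 239 mm. The offcut is in the tub, the bystanders are where they were, and the arm is clear, so I'm handing in.

```bash
python3 -c "
from h import *
st(); print(ctrl.finish_job()); st()"
```

```text
t 55.58 pos [480.3 186.2 178.7] rot [-3.1411e+00 -1.7000e-03  1.6327e+00] F [ 0.2 -1.7 -0.1] w 76.7
the job is handed in; nothing more can be done
None
the job is handed in; nothing more can be done
```

The job is done and handed in at 55.6 s, with the arm clear of everything; no verdict came back. I pulled the sled to its stop and put the offcut in the yellow tub. I stacked all five boards that were there (the orange one was absent), tapped the stack flush (y, x, then y again), slid the sled home by its handle and let go.

**Stack, with the sled still out:**
- The taps stopped the tool within about 0.2 mm of where a flush stack should stop it.
- The top camera fitted the top board within 0.5 mm of flush on both axes.

**Sled home:**
- The sled met its end stop after about 240 mm by the arm's own readings.
- The top view put the sled at about 239 mm, and the gap from stack end to sled floor end matched flush to about 0.5 mm.
- The offcut is in the tub, and the bystanders look unmoved by eye.

**Failed, disagreed or not checked:**
- Handle positions in the pictures gave only 237.6 mm of travel. I put that down to the handle's side face being in view; it is still above the 232 mm needed.
- The first grip of the pale board missed and the fingertips pressed on it, with 82 N at the wrist; I opened, re-aligned and gripped it properly.
- Under the arch only the top board was visible, so for the lower boards I rely on the taps and the gentle slide.

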